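# Scan a specimen mount over one full turn of the rotary stage

### The arm

A 6-joint arm with a two-finger parallel gripper is mounted at the origin on a cart in front of the work surface, level with it; the furniture and walls round the work are solid. World frame = base frame: x ahead of the robot, y to its left, z up, the work surface at z = 0. Lengths are in mm, angles in rad, forces in N, time in s.
With the tool pointing down it reaches from about 425 to 1125 mm from the base axis. Payload 14.9 kg.
Tool frame: the origin (TCP) lies midway between the tips of the shut fingers; the grasp point (between the pads) lies 19 mm behind it (env.grasp_offset is the distance from the TCP to the grasp point, in mm); z points along the fingers, y is the line along which they close (so a half turn about z gives the same grasp; the last joint's range is limited). The gripper opens to 91 mm and grips with 3 to 60 N. Pads are 32 mm wide; open, the fingers measure 118 mm over their backs; the gripper's body (76 mm by 178 mm) begins 60 mm behind the grasp point.
Start: joints at [1.246, 0.379, 1.734, -0, 1.028, -0.033], TCP at [201.381, 670.421, 213.932] pointing down, gripper open.
Joint ranges: [-2.77, 2.77], [-0.74, 2.19], [0, 2.66], [-1.06, 4.2], [0.31, 2.87], [-3.08, 3.08]. Speed limits (rad/s): [1.89, 1.89, 2.39, 3.14, 3.14, 3.14].

### API

Orientations are given as a unit quaternion [w, x, y, z].
In Python, from plant import env gives the robot as it stands.
- The arm moves only by the tool play_rows, never from a script. Its arguments are lists of equal length, an entry for each row: "dp": the shift along the tool's x, y, z in units of 25 mm (1.0 is 25 mm), a list of three; "spin": the turn about the tool's z in units of 6 degrees (1.0 is 6 degrees). A call has 1 to 10 rows; each row is the pose to reach, as a shift and turn from the pose commanded when the call began, along the tool's axes at that moment; what a row does not reach only later rows make up. A row lasts 1/12 s, in which the tool goes at most 41.7 mm and 7.16 degrees, less where a joint would pass 70% of its speed; a pose out of reach is approached as far as the arm can. A call with a gripper value outside its range is refused whole. "hand" is the opening, from -1 (shut) to 1 (fully open), set as the call begins (left out, the last holds). The fingers move at their own pace and stop on an object; the grip force is fixed at half the most. Time passes only in rows, so rows that repeat a pose let the fingers close. It gives the time, the measured TCP pose, the force, the opening and the grip force at its end, in the units of the state.
- env.get_state(): the state, without advancing time (a new reading comes with each control period).
- env.camera(name): name is "scene" or "top" or "wrist"; returns the picture (400x640x3 uint8, blue, green, red); there is no depth.
- env.camera_info(name): a dict with "fx", "fy", "cx", "cy" (pixels), "rvec" (rotation vector, rad) and "tvec" (3), from world to camera coordinates, as OpenCV has them. Camera axes: x right, y down, z forward; pixel columns grow to the right and rows downward; lengths in mm; the calibration is good to about 2 mm. A picture is of the moment at which its call begins: read the wrist's pose just before it. camera_info takes no time and is no camera call; for the wrist camera it gives the pose at the moment of the call.
- env.close_job(): hands the job in; it is judged then, once.
The state is a dict: "time_s": time; "joints": joint angles; "dq": joint speeds; "joint_efforts": joint torques, N m; "eef_pos": TCP position; "orientation": TCP orientation; "contact_force": force on the tool from outside, world axes, zero at the start; "torque": the same for the moment, N m; "grip_width": finger opening in mm; "grip_force": force on a finger pad.
Only numpy, scipy, OpenCV 4.12 (cv2) and the standard library are available. Lean on these libraries where they do the work, as an engineer would, in place of code of your own. Each camera call takes 0.05 s, during which the arm holds its last target. There are 200 camera calls.

### The job

Take the green specimen mount from the small sample tray and set it down gently, polished face up, in the round nest of the rotary stage's turntable. Then squeeze the orange trigger of the grip fully and let it spring back, to start the scan, and only after that crank the handwheel clockwise by its black handle through at least one full turn, stopping when the handle is back at the red mark; let go and leave the mount in the nest. Do not bump the readout that hangs above the handwheel, and leave the other things where they are.

Things in the scene. Friction and masses are not known exactly. Their poses are not given: they have to be found in the camera images.
- mount_b: the only green specimen mount: resin cylinder, 30 mm diameter, 18 mm high, 20 to 40 g, polished section on top. Origin: centre of its underside, z up its axis. Stands in one of the four places of the tray (which one varies).
- sample_tray: small bright steel tray, left of the stage, fixed to the worktop, 160 (its x) x 150 (its y) mm, walls 10 mm high and 3 mm thick, floor 3 mm thick. Origin: centre of its underside. Its four places are at about x +-37, y +-34 mm; they hold the green mount, two black mounts and a vial.
- mount_a: bystander: black specimen mount, 30 mm diameter, 18 mm high, in the tray; origin centre of underside.
- mount_c: bystander: black specimen mount, 30 mm diameter, 18 mm high, in the tray; origin centre of underside.
- vial_1: bystander: glass vial with blue cap, 22 mm diameter, 47 mm high, in the tray; origin centre of underside.
- swab_jar: bystander: jar of cotton swabs, about 75 mm diameter over all, 111 mm high, in the large flat tray (rim 20 mm high) in front of the stage; origin centre of underside.
- objective_can: bystander: white can with black cap, 39 mm diameter, 67 mm high; origin centre of underside.
- specimen_pot: bystander: white pot with lid, 47 mm diameter, 43 mm high, in the large flat tray in front of the stage; origin centre of underside.
- stage: white and grey rotary stage, fixed; base plate x -92 to +118, y -148 to +145, 14 mm thick. Origin on the worktop; -x is the operator's side, z up. Turntable at x -20, y -85 mm; handwheel at y +70 mm on a sloping gear head (150 mm high; crank handle up to 185). Its axis leans 35 deg from vertical toward -x: outward direction (-0.574, 0, 0.819). Post at x 102, y 70 mm.
- readout: grey readout box on the stage, over and behind the handwheel, 66 (x) x 115 (y) x 75 (z) mm; origin at its centre, stage frame (65, 70, 253) mm: front face at x 32, underside at z 215 mm. An upright tool on the crank handle at 12 o'clock would strike it; a tool held along the handwheel's axis passes in front of it. Do not bump it (10 N).
- nest (a point): centre of the nest floor on the turntable (100 mm disc, top 58 mm above the worktop); turns with it, z up. The nest is a ring of 36 mm inside and 44 mm outside diameter, 4 mm high. The turntable is geared 1:1 to the handwheel and does not turn by itself.
- squeeze_point (a point): point of the trigger grip (grey, upright, 30 x 30 mm, top 124 mm above the worktop, base plate 85 x 75 x 12 mm, fixed). It is 85 mm above the worktop, midway between the grip's back (+x, 21 mm) and the trigger's face when fully squeezed (-x, 21 mm; unsqueezed the trigger reaches 35 mm). x runs from trigger to back, z up. Squeeze along x, trigger against back, from above.
- trigger (a joint): orange sprung trigger, 18 mm wide, 44 mm long, on the grip's -x side, hinged at its upper end (108 mm above the worktop); its tip swings in toward the grip: 0 released, 0.28 rad fully squeezed (stop). 3 to 8 N at the finger; springs back by itself.
- handwheel (a joint): angle of the spoked 130 mm handwheel, rad, grows clockwise as seen from the front, along its axis from outside: 0 with the handle at 12 o'clock, at the red mark on the gear head's upper edge; 6.283 one turn later. It starts below 0 (handle between about 7 and 11 o'clock) and must end at 6.283. Stops at -2.9 and 7.3; stays where left; friction 0.1 Nm.
- camera (a point): camera on an arm at the back of the stage, aimed at the turntable; point: its middle, stage frame (108, -30, 185) mm. Camera and lens fill about x 60 to 155, y -60 to +5, z 135 to 240 mm.
- wheel_centre (a point): centre of the handwheel on its axis, mid-plane of its rim (10 mm thick). Site axes turn with the wheel: z outward along the leaning axis, x toward the crank handle, which stands 52 mm from the axis.
- handle_grip (a point): grip point on the crank handle's axis: black knob, 22 mm diameter, 38 mm long, parallel to the handwheel's axis, spinning freely on its pin, so a gripper can hold it round the whole turn without turning itself. The point is 26 mm outward of the rim's mid-plane and 18 mm short of the free end; z outward along the axis (x and y spin with the handle).

How it is judged (in metres and radians):
On the way, in this order (a step that is already met when the one before it is completed fails the run):
1. the green mount sits upright in the nest, let go, with the handwheel not yet turned to the mark (horizontal distance between mount_b and nest below 0.005 m and z of mount_b in the frame of nest between -0.003 and 0.003 m and angle between mount_b's own z axis and vertical below 0.1 rad and contact force between the fingers and mount_b below 0.05 N and value of joint handwheel below 0.1 rad), for 0.2 s.
2. the trigger is squeezed (beyond 0.22 rad) before the handwheel is turned to the mark (value of joint trigger above 0.22 rad and value of joint handwheel below 0.1 rad), for 0.1 s.
3. the trigger has sprung back (below 0.05 rad), handwheel still before the mark (value of joint trigger below 0.05 rad and value of joint handwheel below 0.1 rad), for 0.1 s.
4. the handwheel passes half a turn beyond the mark with the mount in the nest (horizontal distance between mount_b and nest below 0.005 m and z of mount_b in the frame of nest between -0.003 and 0.003 m and angle between mount_b's own z axis and vertical below 0.1 rad and value of joint handwheel above 3.14 rad).
At the end, for the whole second after the job is handed in: The green mount sits flat in the nest (within 5 mm of its centre, bottom within 3 mm of the nest floor, upright within 0.1 rad) and at rest, the handwheel stands still at the red mark one turn on (6.283 +- 0.15 rad), and the trigger is released (below 0.05 rad) (horizontal distance between mount_b and nest below 0.005 m and z of mount_b in the frame of nest between -0.003 and 0.003 m and angle between mount_b's own z axis and vertical below 0.1 rad and value of joint handwheel between 6.133 and 6.433 rad and velocity of joint handwheel between -0.05 and 0.05 rad/s and value of joint trigger below 0.05 rad and linear speed of mount_b below 0.02 m/s); the robot touches nothing.
It fails at once if a bystander (black mounts, vial, swab jar, objective can, specimen pot) is moved more than 25 mm (distance of any of mount_a, mount_c, vial_1, swab_jar, objective_can, specimen_pot from where it was at the start of the episode above 0.025 m).
It fails at once if the readout is bumped with more than 10 N (contact force between any of the arm, the fingers and readout above 10 N).
It fails at once if the mount is dropped into the nest from more than about 15 mm (horizontal distance between mount_b and nest below 0.03 m and z of mount_b in the frame of nest below 0.03 m and linear speed of mount_b above 0.6 m/s).
It also fails if it takes over 72 s, if anything falls off the work surface, if the arm or the gripper's body presses on something with over 40 N, if the wrist force passes 120 N, or if a joint passes its speed limit or range.

## Working session

There is one attempt and no reset: what is moved stays moved. The work goes in short steps, Python scripts to look and compute and a tool call to move; the robot and the scene stay as the last step left them, time stands still between calls to the robot, and variables do not carry over. Pictures are saved under pics/ and viewed, at most 10 in all, crops included, and the job is handed in when it is done.

Besides the shell and the picture viewer there is one more tool, called after ">>>" as name([rows], argument=value, ...), one row to a line, values as JSON. play_rows: Moves the arm, as the interface text tells. Its arguments: {"type":"object","properties":{"dp":{"type":"array","items":{"type":"array","items":{"type":"number"}}},"spin":{"type":"array","items":{"type":"number"}},"hand":{"type":"number"}},"required":["dp","spin"]}

```bash
ls; mkdir -p pics; python3 - <<'E'
from plant import env
import cv2
s=env.get_state();print(s)
for n in("scene","top"):
    i=env.camera_info(n);print(n,i);cv2.imwrite(f"pics/{n}0.png",env.camera(n))
E
```

```text
pics
{'time_s': 0.0, 'joints': array([ 1.24569773e+00,  3.79434436e-01,  1.73476087e+00, -1.61701194e-05,
        1.02846407e+00, -3.33269627e-02]), 'dq': array([-0.00075209,  0.00050948,  0.00021254, -0.00050836, -0.00189598,
        0.00040751]), 'joint_efforts': array([ 2.70981445e-04, -7.63757801e+01, -4.34345555e+01,  6.50744140e-02,
        4.26373305e-02, -5.15004308e-05]), 'eef_pos': array([201.2606081 , 670.04763956, 213.28001371]), 'orientation': array([-8.82626186e-05,  1.45364740e-01,  9.89377990e-01, -5.26053746e-04]), 'contact_force': array([ 0.23933429, -0.53633738,  0.19500073]), 'torque': array([0.05591809, 0.06341863, 0.02004867]), 'grip_force': 0.0, 'grip_width': 91.21697491703497}
scene {'fx': 475.835181125042, 'fy': 475.835181125042, 'cx': 320.38929528214595, 'cy': 197.19969993319685, 'rvec': array([ 1.90952735, -0.82950873,  0.477015  ]), 'tvec': array([-331.62763575,  361.33415881,  879.70034373])}
top {'fx': 410.86722487155754, 'fy': 410.86722487155754, 'cx': 320.0021336402519, 'cy': 203.54468599541354, 'rvec': array([ 2.19254257, -2.2331027 ,  0.04348353]), 'tvec': array([  45.96292751,  509.19720711, 1321.15594413])}
```

View pics/scene0.png

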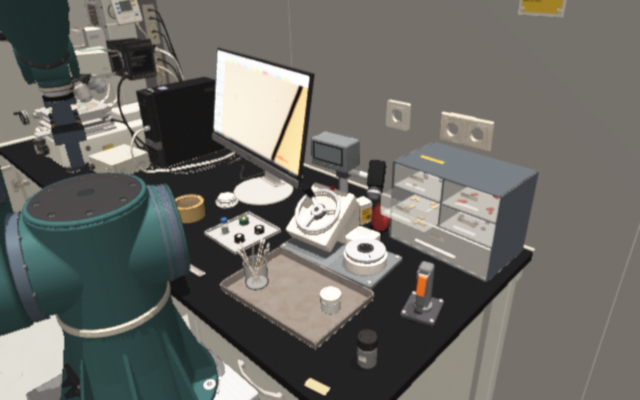

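View pics/top0.png

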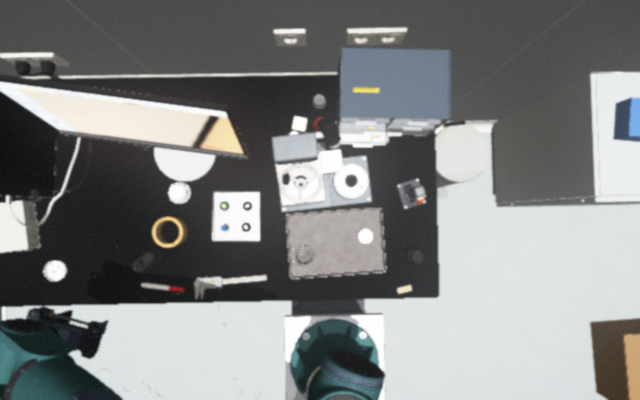

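```bash
cat > h.py <<'E'
import numpy as np, cv2
from scipy.spatial.transform import Rotation as Rn
from plant import env
def cam(n):
    i=env.camera_info(n) if isinstance(n,str) else n
    R=cv2.Rodrigues(np.array(i["rvec"]))[0];t=np.array(i["tvec"])
    K=np.array([[i["fx"],0,i["cx"]],[0,i["fy"],i["cy"]],[0,0,1]]);return K,R,t
def ray(n,uv):
    K,R,t=cam(n);d=R.T@np.linalg.inv(K)@np.array([uv[0],uv[1],1.]);return -R.T@t,d/np.linalg.norm(d)
def onz(n,uv,z):
    c,d=ray(n,uv);return c+d*(z-c[2])/d[2]
def tri(obs):
    A=np.zeros((3,3));b=np.zeros(3);L=[ray(*o) for o in obs]
    for c,d in L: P=np.eye(3)-np.outer(d,d);A+=P;b+=P@c
    X=np.linalg.solve(A,b);return X,[float(np.linalg.norm(np.cross(X-c,d))) for c,d in L]
def proj(n,X):
    K,R,t=cam(n);p=K@(R@np.asarray(X,float)+t);return p[:2]/p[2]
def pose():
    s=env.get_state();q=s["orientation"];return s["eef_pos"],Rn.from_quat([q[1],q[2],q[3],q[0]]).as_matrix(),s
def to(target,close=None):
    """dp units and spin units to bring TCP to target, closing line along world angle close (deg)"""
    p,R,s=pose();dp=R.T@(np.array(target)-p)/25
    sp=None
    if close is not None:
        a=np.degrees(np.arctan2(R[1,1],R[0,1]));d=(close-a+90)%180-90;sp=-d/6  # tool z down
    print("dp",dp.round(2),"spin",sp,"j6",s["joints"][5].round(2))
E
python3 - <<'E'
from h import *
np.set_printoptions(precision=1,suppress=True)
print("green",tri([("scene",(244,219)),("top",(224,206))]))
for nm,uv,z in [("tray1",(213,192),10),("tray2",(260,192),10),("tray3",(260,241),10),("tray4",(213,241),10),("nest",(351,180),62),("wheel",(302,182),130)]: print(nm,onz("top",uv,z))
print("nest",tri([("scene",(365,250)),("top",(351,180))]))
p,R,s=pose();K,Rc,t=cam("wrist");print(R,"wristcam in tool",R.T@(-Rc.T@t-p),"axes",R.T@Rc.T,K)
for n,o in(("top",(200,125,440,217)),("scene",(205,170,445,258))):
    im=env.camera(n);c=im[o[1]:o[3],o[0]:o[2]];cv2.imwrite(f"pics/c_{n}.png",c)
a=[cv2.resize(cv2.imread(f"pics/c_{n}.png"),None,fx=10/3,fy=10/3,interpolation=cv2.INTER_CUBIC) for n in("top","scene")]
cv2.imwrite("pics/comp.png",np.vstack(a)[:600])
E
```

```text
green (array([508.5, 342.3,  20. ]), [1.5539325514798525, 1.5539325514798243])
tray1 [553.3 380.3  10. ]
tray2 [550.6 229.3  10. ]
tray3 [393.1 231.5  10. ]
tray4 [395.9 382.   10. ]
nest [579.8 -60.4  62. ]
wheel [570.7  89.7 130. ]
nest (array([579.9, -60.4,  54.6]), [0.8378557681546785, 0.8378557681546499])
[[-1.   0.3 -0. ]
 [ 0.3  1.  -0. ]
 [ 0.  -0.  -1. ]] wristcam in tool [  79.6    0.4 -171.2] axes [[-0.  -1.  -0.3]
 [ 1.  -0.  -0. ]
 [ 0.  -0.3  1. ]] [[341.9   0.  326.1]
 [  0.  341.9 198.1]
 [  0.    0.    1. ]]
```

View pics/comp.png

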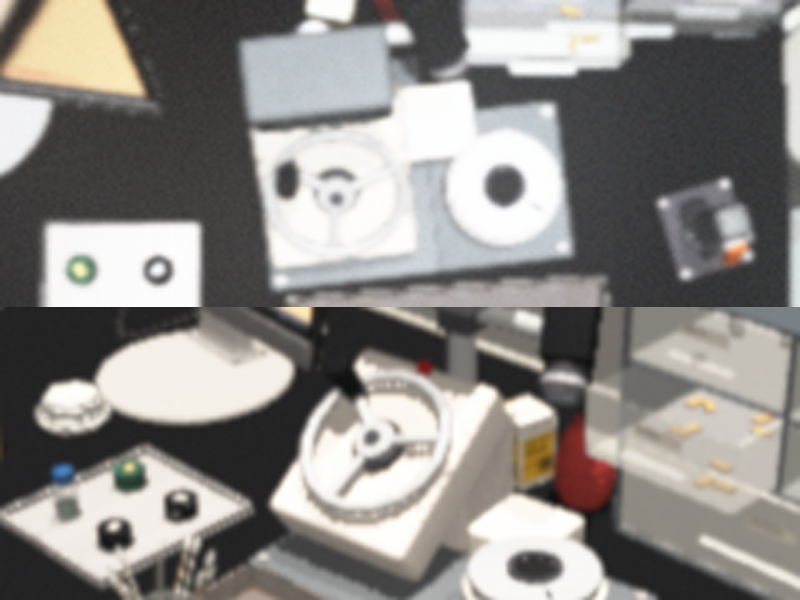

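```bash
python3 - <<'E'
from h import *
np.set_printoptions(precision=1,suppress=True)
T=lambda x,y:(200+x*.3,125+y*.3)
S=lambda x,y:(205+x*.3,170+(y-307)*.3)
print("green",tri([("scene",S(130,463)),("top",T(81,270))]))
print("nest z62",onz("top",T(505,186),60),tri([("scene",S(535,567)),("top",T(505,186))]))
C=[onz("top",T(*c),14) for c in((275,283),(573,256),(555,103))];print("FL FR BR",C)
d=C[0]-C[1];print("yaw",np.degrees(np.arctan2(d[1],d[0]))-90,np.linalg.norm(d))
d=C[2]-C[1];print("yaw",np.degrees(np.arctan2(d[1],d[0])),np.linalg.norm(d))
print("knob",tri([("scene",S(347,383)),("top",T(288,180))]))
print("hub",tri([("scene",S(373,440)),("top",T(337,197))]))
G=[onz("top",T(*c),12) for c in((665,203),(727,183),(748,258),(686,274))];print("plate",G,sum(G)/4)
for a,b in((3,0),(2,1)): d=G[b]-G[a];print("grip x dir",np.degrees(np.arctan2(d[1],d[0])))
E
```

```text
green (array([508. , 339.7,  28.7]), [1.1753902512527041, 1.1753902512525845])
nest z62 [577.5 -62.   60. ] (array([577.5, -62.1,  62.3]), [0.37244397272396895, 0.37244397272403335])
FL FR BR [array([491.5, 157.5,  14. ]), array([ 512.3, -130.5,   14. ]), array([ 660.9, -116.3,   14. ])]
yaw 4.131816487980728 288.7016536060069
yaw 5.456647994005098 149.27075455633047
knob (array([579.1, 133.5, 149.6]), [0.6492293163000408, 0.6492293162997428])
hub (array([565.8,  92.6, 118.3]), [0.4267248471657959, 0.4267248471657872])
plate [array([ 562.2, -221.2,   12. ]), array([ 580.5, -281.9,   12. ]), array([ 507.4, -300.5,   12. ]), array([ 493. , -239.9,   12. ])] [ 535.8 -260.9   12. ]
grip x dir 15.143734234544926
grip x dir 14.239918214900532
```

```bash
python3 -c "
from h import *
to([508,341,130],90)"
```

```text
dp [-15.54  -9.08   3.35] spin -2.7866329098195237 j6 -0.03
```

>>> play_rows([
  [-15.5, -9.1, 3.3],
  [-15.5, -9.1, 3.3],
  [-15.5, -9.1, 3.3],
  [-15.5, -9.1, 3.3],
  [-15.5, -9.1, 3.3],
  [-15.5, -9.1, 3.3],
  [-15.5, -9.1, 3.3],
  [-15.5, -9.1, 3.3],
  [-15.5, -9.1, 3.3],
  [-15.5, -9.1, 3.3],
], spin=[-2.8, -2.8, -2.8, -2.8, -2.8, -2.8, -2.8, -2.8, -2.8, -2.8], hand=-0.05)

```text
time_s: 1.03
eef_pos: [481.2, 368.4, 138.4]
orientation: [0.0, -0.001, 1.0, 0.0]
contact_force: [0.9, 0.1, -1.1]
grip_width: 43.2
grip_force: 0.0
```

```bash
python3 -c "
from h import *
i=env.camera_info('wrist');im=env.camera('wrist');cv2.imwrite('pics/w1.png',im)
import pickle;pickle.dump(i,open('w1.pkl','wb'));print(pose()[0]);
print(proj(i,[508,341,21]))"
```

```text
[484.45468976 364.05106326 137.07731668]
[295.39095115 221.257219  ]
```

View pics/w1.png

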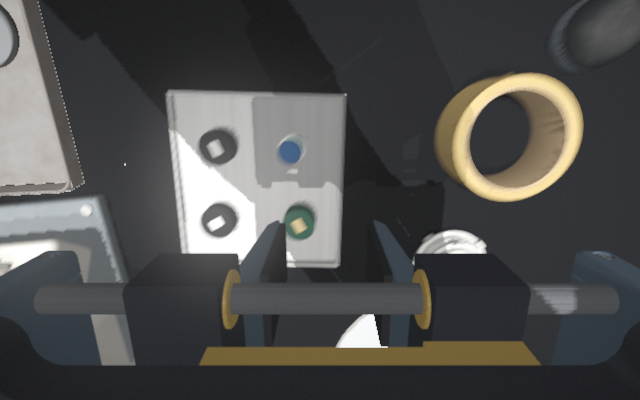

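```bash
python3 -c "
from h import *
import pickle
np.set_printoptions(precision=1,suppress=True)
i=pickle.load(open('w1.pkl','rb'));im=cv2.imread('pics/w1.png')
def blob(im,b):
    x0,y0,x1,y1=b;h=cv2.cvtColor(im,cv2.COLOR_BGR2HSV)[y0:y1,x0:x1]
    m=((h[...,0]>50)&(h[...,0]<95)&(h[...,1]>80)&(h[...,2]>30)).astype(np.uint8)
    p=cv2.convexHull(cv2.findNonZero(m));(c,r)=cv2.minEnclosingCircle(p);M=cv2.moments(p);print(c,r,m.sum(),cv2.boundingRect(p));return (M['m10']/M['m00']+x0,M['m01']/M['m00']+y0)
w=blob(im,(270,190,325,250));s=blob(cv2.imread('pics/scene0.png'),(232,208,256,230));t=blob(cv2.imread('pics/top0.png'),(215,197,235,216))
print(w,s,t);print(tri([(i,w),('scene',s),('top',t)]),onz(i,w,19),onz('top',t,21),proj(i,[508,341,3]),proj(i,[508,341,21]))
to([508,342,55],90)
im[::1]
"
```

```text
(36.5, 39.5) 8.276573181152344 20 (33, 32, 9, 16)
(11.0, 12.5) 3.3542017936706543 21 (8, 11, 7, 5)Traceback (most recent call last):
  File "<string>", line 10, in <module>
    w=blob(im,(270,190,325,250));s=blob(cv2.imread('pics/scene0.png'),(232,208,256,230));t=blob(cv2.imread('pics/top0.png'),(215,197,235,216))
                                                                                           ~~~~^^^^^^^^^^^^^^^^^^^^^^^^^^^^^^^^^^^^^^^^^^^^^^^
  File "<string>", line 9, in blob
    p=cv2.convexHull(cv2.findNonZero(m));(c,r)=cv2.minEnclosingCircle(p);M=cv2.moments(p);print(c,r,m.sum(),cv2.boundingRect(p));return (M['m10']/M['m00']+x0,M['m01']/M['m00']+y0)
cv2.error: OpenCV(4.12.0) /io/opencv/modules/imgproc/src/convhull.cpp:143: error: (-215:Assertion failed) total >= 0 && (depth == CV_32F || depth == CV_32S) in function 'convexHull'
```

```bash
python3 -c "
from h import *
to([508,343,65],90)"
```

```text
dp [-0.94 -0.84  2.88] spin -0.005511830983256989 j6 -0.96
```

>>> play_rows([
  [-0.9, -0.8, 1.0],
  [-0.9, -0.8, 2.8],
  [-0.9, -0.8, 2.8],
  [-0.9, -0.8, 2.8],
  [-0.9, -0.8, 2.8],
  [-0.9, -0.8, 2.8],
], spin=[0, 0, 0, 0, 0, 0])

```text
time_s: 1.58
eef_pos: [503.2, 351.2, 70.7]
orientation: [0.001, -0.001, 1.0, 0.001]
contact_force: [-1.1, -0.3, -0.8]
grip_width: 43.3
grip_force: 0.0
```

```bash
python3 -c "
from h import *
np.set_printoptions(precision=1,suppress=True)
print(pose()[0]);i=env.camera_info('wrist');im=env.camera('wrist');cv2.imwrite('pics/w2.png',im)
u,v=proj(i,[508,343,21]).astype(int);print(u,v)
x0,y0=u-60,v-45;c=im[max(y0,0):y0+90,x0:x0+120];cv2.imwrite('pics/w2c.png',cv2.resize(c,None,fx=5,fy=5,interpolation=cv2.INTER_CUBIC))
m=im.astype(int);g=((m[...,1]>m[...,2]*1.3)&(m[...,1]>m[...,0]*1.05)&(m[...,1]>25));g[:, :x0]=0;g[:,x0+120:]=0
q=np.argwhere(g);print(len(q),q.mean(0)[::-1],np.percentile(q,[2,98],axis=0)[:,::-1]);
import pickle;pickle.dump(i,open('w2.pkl','wb'))
print(x0,y0)"
```

```text
[503.2 351.2  70.7]
313 225
1260 [317.3 223.5] [[298. 203.]
 [336. 245.]]
253 180
```

View pics/w2c.png

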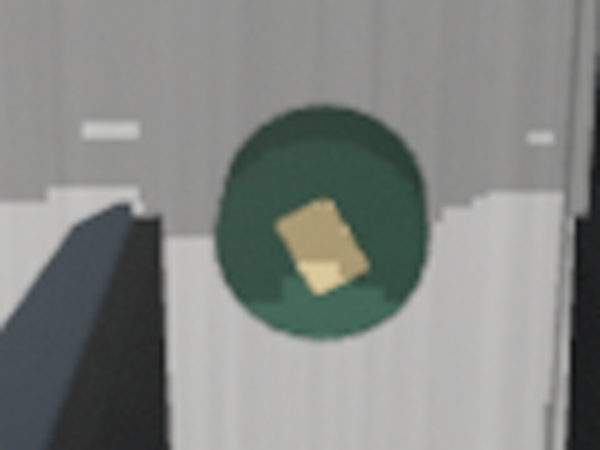

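```bash
python3 -c "
from h import *
import pickle
np.set_printoptions(precision=1,suppress=True)
i=pickle.load(open('w2.pkl','rb'));j=pickle.load(open('w1.pkl','rb'))
uv=(317.2,227.5);print(onz(i,uv,21),onz(j,(299,224.5),21),tri([(i,uv),('scene',(244,217.6)),('top',(224.3,206))]),tri([(i,uv),(j,(299,224.5))]))
print(pose()[0]);to([508,343,9],90)"
```

```text
[509.7 345.4  21. ] [511.1 344.2  21. ] (array([508.9, 343.1,  23.3]), [2.375988004766291, 2.1440100759740055, 2.2403228887612894]) (array([504.5, 345.6,  36.2]), [0.7548879839390041, 0.7548879839391731])
[503.2 351.3  70.7]
dp [-0.2 -0.3  2.5] spin 0.022205764751134893 j6 -1.0
```

>>> play_rows([
  [-0.25, -0.25, 0.5],
  [-0.25, -0.25, 1.2],
  [-0.25, -0.25, 2.0],
  [-0.25, -0.25, 2.45],
  [-0.25, -0.25, 2.45],
  [-0.25, -0.25, 2.45],
], spin=[0, 0, 0, 0, 0, 0])

```text
time_s: 2.13
eef_pos: [508.9, 343.7, 7.3]
orientation: [-0.0, -0.001, 1.0, -0.0]
contact_force: [-0.9, 0.5, 1.1]
grip_width: 43.2
grip_force: 0.0
```

>>> play_rows([
  [0.02, -0.03, -0.12],
  [0.02, -0.03, -0.12],
], spin=[0, 0])

```text
time_s: 2.3
eef_pos: [509.2, 343.5, 11.9]
orientation: [0.001, -0.001, 1.0, 0.0]
contact_force: [-0.2, -1.2, 0.5]
grip_width: 43.2
grip_force: 0.0
```

>>> play_rows([
  [0, 0, 0],
  [0, 0, 0],
  [0, 0, 0],
  [0, 0, 0],
  [0, 0, 0],
], spin=[0, 0, 0, 0, 0], hand=-1)

```text
time_s: 2.72
eef_pos: [508.8, 343.3, 11.0]
orientation: [0.0, -0.001, 1.0, 0.0]
contact_force: [-1.4, -1.1, 6.2]
grip_width: 28.3
grip_force: 30.0
```

>>> play_rows([
  [0, 0, -1.2],
  [0, 0, -2.6],
  [0, 0, -4.2],
  [0.5, -1, -5.5],
  [1, -2, -7],
  [1.5, -3, -8.5],
  [1.5, -4.5, -8.8],
  [1.5, -6, -8.8],
  [1.5, -7.5, -8.8],
  [1.5, -9, -8.8],
], spin=[0, 0, 0, 0, -0.5, -1, -2, -3, -4, -5])

```text
time_s: 3.55
eef_pos: [470.9, 116.4, 231.1]
orientation: [0.001, -0.262, 0.965, -0.0]
contact_force: [0.0, -0.8, -1.4]
grip_width: 28.1
grip_force: 30.0
```

```bash
python3 -c "
from h import *
print(pose()[2]['grip_width']);to([530,-60,215],153)"
```

```text
28.102009423342647
dp [ 1.53 -7.28  0.65] spin -5.431485879531131 j6 -1.91
```

```bash
python3 -c "
from h import *
to([572,-65,205],153)"
```

```text
dp [ 0.19 -8.31  1.05] spin -5.431485879531131 j6 -1.91
```

>>> play_rows([
  [0.5, -1.6, 0],
  [1.2, -3.2, 0],
  [1.2, -4.8, 0],
  [0.8, -6.3, 0.3],
  [0.2, -7.6, 0.6],
  [0.2, -8.3, 1],
  [0.2, -8.3, 1],
  [0.2, -8.3, 1],
  [0.2, -8.3, 1],
], spin=[-1, -2, -3, -4, -5, -5.4, -5.4, -5.4, -5.4])

```text
time_s: 4.3
eef_pos: [570.4, -63.6, 205.4]
orientation: [-0.0, -0.518, 0.855, 0.0]
contact_force: [0.5, 0.6, 0.8]
grip_width: 28.3
grip_force: 30.0
```

```bash
python3 -c "
from h import *
import pickle
print(pose()[0]);i=env.camera_info('wrist');im=env.camera('wrist');cv2.imwrite('pics/w3.png',im)
pickle.dump(i,open('w3.pkl','wb'));print(proj(i,[577.5,-62,60]))"
```

```text
[570.38178146 -63.62320559 205.44257471]
[320.34633909 189.43754979]
```

View pics/w3.png

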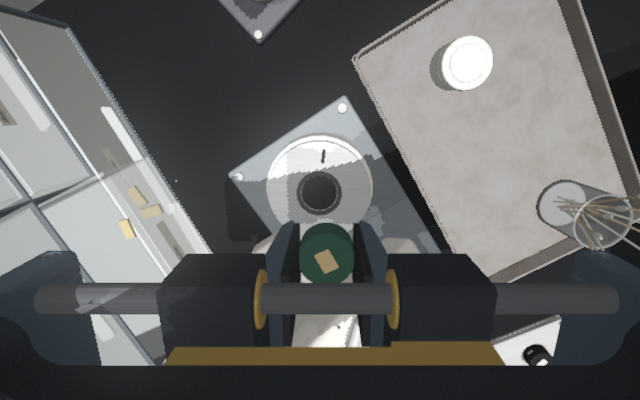

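```bash
python3 -c "
from h import *
import pickle
np.set_printoptions(precision=1,suppress=True)
i=pickle.load(open('w3.pkl','rb'));im=cv2.imread('pics/w3.png');g=cv2.cvtColor(im,cv2.COLOR_BGR2GRAY)
m=np.zeros_like(g);m[165:217,292:348]=(g[165:217,292:348]<75)*255
cs,_=cv2.findContours(m,cv2.RETR_EXTERNAL,cv2.CHAIN_APPROX_NONE);c=max(cs,key=cv2.contourArea);e=cv2.fitEllipse(c);print(e)
n=e[0]
for z in(58,60,62):print(z,onz(i,n,z))
print(tri([(i,n),('top',(351.4,180.8)),('scene',(365.5,248))]))
b,g2,r=[im[...,k].astype(int) for k in range(3)];q=((g2>r*1.3)&(g2>b*1.05)&(g2>25));q[:220]=0;q[295:]=0;q[:,:290]=0;q[:,365:]=0
a=np.argwhere(q);print(len(a),a.min(0),a.max(0))
p,R,s=pose();print(proj(i,p+[0,0,10]),proj(i,p))
to([0,0,0]);print(R)"
```

```text
((319.7085876464844, 193.4922637939453), (36.32904815673828, 39.77736282348633), 53.17184066772461)
58 [580.2 -58.2  58. ]
60 [579.9 -58.7  60. ]
62 [579.6 -59.2  62. ]
(array([578.5, -60.8,  62. ]), [1.8915180425579239, 1.4393138482993857, 0.9364326596447785])
2346 [223 299] [282 353]
[326.4 258.4] [326.4 250.1]
dp [ 8.3 21.4  8.2] spin None j6 -2.81
[[-0.5 -0.9  0. ]
 [-0.9  0.5  0. ]
 [-0.   0.  -1. ]]
```

```bash
python3 -c "
from h import *
to([579.7,-59.5,105],153)"
```

```text
dp [-0.31 -0.26  4.03] spin -0.08952949387954352 j6 -2.81
```

>>> play_rows([
  [-0.3, -0.25, 1],
  [-0.3, -0.25, 2.2],
  [-0.3, -0.25, 3.2],
  [-0.3, -0.25, 4],
  [-0.3, -0.25, 4],
  [-0.3, -0.25, 4],
  [-0.3, -0.25, 4],
], spin=[0, 0, 0, 0, 0, 0, 0])

```text
time_s: 4.93
eef_pos: [580.6, -59.9, 107.1]
orientation: [0.001, -0.519, 0.855, -0.001]
contact_force: [0.6, -0.1, -0.2]
grip_width: 28.1
grip_force: 30.0
```

```bash
python3 -c "
from h import *
import pickle
p,R,s=pose();print(p);i=env.camera_info('wrist');im=env.camera('wrist');cv2.imwrite('pics/w4.png',im)
pickle.dump(i,open('w4.pkl','wb'));print(proj(i,p+[0,0,10]),[proj(i,[579.9,-58.7,z]) for z in(58,60,62)])
cv2.imwrite('pics/w4c.png',cv2.resize(im[140:300,230:430],None,fx=3.5,fy=3.5,interpolation=cv2.INTER_CUBIC))"
```

```text
[580.63382488 -59.91849953 107.07167715]
[326.27418534 257.68608933] [array([328.1491744 , 219.91316768]), array([328.16125828, 220.92383275]), array([328.17354381, 221.95136202])]
```

View pics/w4c.png

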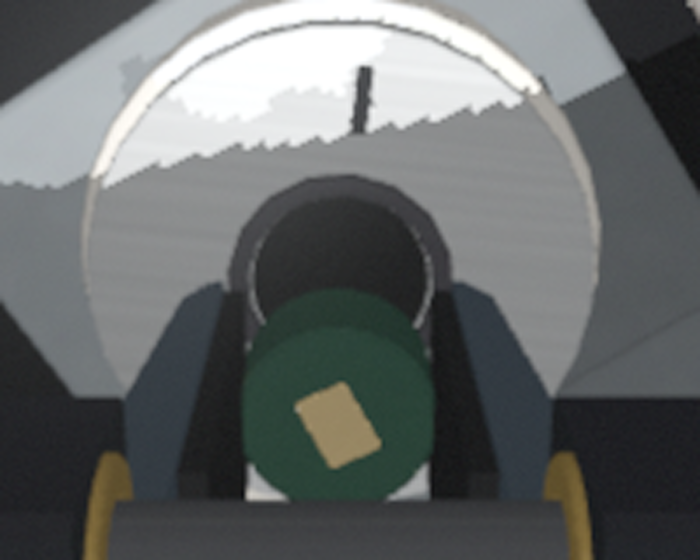

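```bash
python3 -c "
from h import *
import pickle
from scipy.optimize import fsolve
i=pickle.load(open('w4.pkl','rb'))
a=np.linspace(0,2*np.pi,73)
def circ(x,y,z,r):
    return np.array([proj(i,[x+r*np.cos(t),y+r*np.sin(t),z]) for t in a])
for z,r,v in((62,22,140+176/3.5),(62,18,140+197/3.5),(58,18,140+197/3.5)):
    f=lambda X:[circ(*X,z,r)[:,1].min()-v,(lambda c:(c[:,0].min()+c[:,0].max())/2)(circ(*X,z,r))-327.3]
    X=fsolve(f,[580,-59]);c=circ(*X,z,r);print(z,r,X,np.ptp(c[:,0])*3.5)
p,R,s=pose();print(p)
f=lambda X:[circ(*X,117.,15)[:,1].mean()-258.7,circ(*X,117.,15)[:,0].mean()-326.7]
print('mount',fsolve(f,[580,-59]))
to([579.7,-59.5,75],153)"
```

```text
62 22 [580.39009626 -59.04029777] 228.97312510789027
62 18 [580.43086858 -58.95908963] 187.280764635427
58 18 [580.95560584 -57.9347881 ] 183.9491757656185
[580.88840643 -60.06803092 107.30263707]
mount [580.60024817 -59.11759917]
dp [0.   0.06 1.29] spin -0.08379424236142559 j6 -2.8
```

>>> play_rows([
  [0, 0, 0.5],
  [0, 0, 1.0],
  [0, 0, 1.3],
  [0, 0, 1.4],
  [0, 0, 1.4],
  [0, 0, 1.4],
], spin=[0, 0, 0, 0, 0, 0])

```text
time_s: 5.48
eef_pos: [579.9, -60.3, 70.2]
orientation: [-0.0, -0.519, 0.855, 0.0]
contact_force: [0.8, 0.6, 0.2]
grip_width: 28.0
grip_force: 30.0
```

>>> play_rows([
  [0, 0, 0.04],
  [0, 0, 0.08],
  [0, 0, 0.12],
  [0, 0, 0.16],
  [0, 0, 0.16],
  [0, 0, 0.16],
], spin=[0, 0, 0, 0, 0, 0])

```text
time_s: 5.98
eef_pos: [580.0, -60.3, 66.5]
orientation: [0.0, -0.519, 0.855, -0.0]
contact_force: [-0.3, 0.2, 0.3]
grip_width: 28.1
grip_force: 30.0
```

>>> play_rows([
  [0, 0, 0.03],
  [0, 0, 0.06],
  [0, 0, 0.06],
  [0, 0, 0.06],
], spin=[0, 0, 0, 0])

```text
time_s: 6.32
eef_pos: [580.1, -60.3, 65.8]
orientation: [-0.0, -0.519, 0.855, -0.0]
contact_force: [-5.9, 1.2, 16.0]
grip_width: 28.1
grip_force: 30.1
```

>>> play_rows([
  [0, 0, -0.03],
  [0, 0, -0.03],
  [0, 0, -0.03],
  [0, 0, -0.03],
  [0, 0, -0.03],
  [0, 0, -0.03],
], spin=[0, 0, 0, 0, 0, 0], hand=0.0)

```text
time_s: 6.82
eef_pos: [579.9, -60.3, 65.6]
orientation: [-0.0, -0.519, 0.855, 0.0]
contact_force: [-0.5, 0.0, -1.3]
grip_width: 45.7
grip_force: 0.0
```

>>> play_rows([
  [0, 0, -0.7],
  [0, 0, -2],
  [0, 0, -3.5],
  [0, 0, -4.4],
  [0, 0, -4.4],
  [0, 0, -4.4],
], spin=[0, 0, 0, 0, 0, 0])

```text
time_s: 7.32
eef_pos: [580.6, -60.4, 176.9]
orientation: [0.001, -0.519, 0.855, -0.001]
contact_force: [-0.6, 0.7, -0.5]
grip_width: 45.6
grip_force: 0.0
```

```bash
python3 -c "
from h import *
import pickle
p,R,s=pose();print(p);i=env.camera_info('wrist');im=env.camera('wrist');cv2.imwrite('pics/w5.png',im);im2=env.camera('top');cv2.imwrite('pics/top5.png',im2)
pickle.dump(i,open('w5.pkl','wb'));print(proj(i,[580.4,-59,62]),proj(i,[580.4,-59,76]))
a=cv2.resize(im[130:280,240:440],(800,600));cv2.imwrite('pics/w5c.png',cv2.resize(im,(800,500))[0:380])
to([536,-260,230],14.7)"
```

```text
[580.63648339 -60.38255151 176.87364666]
[327.50786514 194.30719236] [327.53337894 198.88381571]
dp [ 7.89 -2.15 -2.21] spin -7.036290922064647 j6 -2.8
```

View pics/w5c.png

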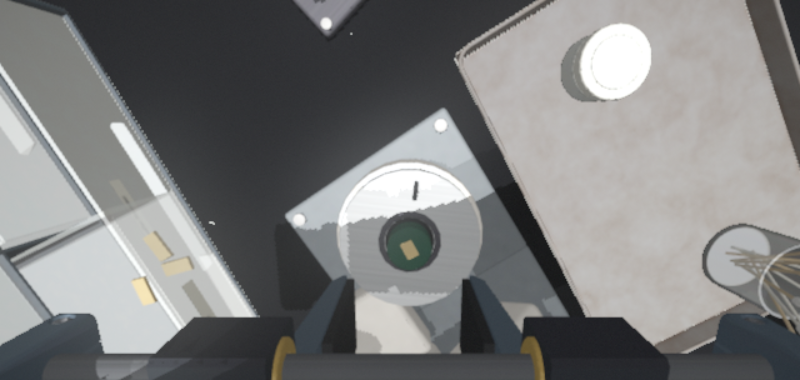

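>>> play_rows([
  [1, 0, -1],
  [2.3, -0.4, -2.2],
  [3.6, -0.8, -2.2],
  [5, -1.2, -2.2],
  [6.4, -1.6, -2.2],
  [7.9, -2.1, -2.2],
  [7.9, -2.1, -2.2],
  [7.9, -2.1, -2.2],
  [7.9, -2.1, -2.2],
  [7.9, -2.1, -2.2],
], spin=[1.1, 2.2, 3.3, 4.4, 5.5, 6.6, 7.7, 8.8, 9.9, 11], hand=1.0)

```text
time_s: 8.25
eef_pos: [534.4, -259.7, 228.8]
orientation: [-0.001, 0.034, 0.999, 0.001]
contact_force: [0.6, 1.1, -0.3]
grip_width: 91.3
grip_force: 0.0
```

>>> play_rows([
  [0, 0, 0],
  [0, 0, 0],
  [0, 0, 0],
  [0, 0, 0],
  [0, 0, 0],
  [0, 0, 0],
  [0, 0, 0],
  [0, 0, 0],
  [0, 0, 0],
  [0, 0, 0],
], spin=[1.1, 2.2, 3.3, 4.4, 5.5, 6.6, 7.7, 8.8, 9.9, 11])

```text
time_s: 9.08
eef_pos: [534.6, -259.3, 228.8]
orientation: [-0.001, 0.572, 0.82, -0.0]
contact_force: [0.1, 0.2, -0.8]
grip_width: 91.3
grip_force: 0.0
```

```bash
python3 -c "
from h import *
to([536,-262,230],14.7)"
```

```text
dp [-0.12  0.02 -0.05] spin 0.9092863729262414 j6 -0.84
```

>>> play_rows([
  [0, 0, 0],
  [0, 0, 0],
  [0, 0, 0],
], spin=[0.9, 0.9, 0.9])

```text
time_s: 9.33
eef_pos: [534.8, -259.4, 229.4]
orientation: [-0.001, 0.607, 0.795, -0.0]
contact_force: [0.5, 0.1, 0.5]
grip_width: 91.5
grip_force: 0.0
```

```bash
python3 -c "
from h import *
import pickle
p,R,s=pose();print(p,R.round(2));i=env.camera_info('wrist');im=env.camera('wrist');cv2.imwrite('pics/w6.png',im)
pickle.dump(i,open('w6.pkl','wb'));print(proj(i,[536,-261,12]),proj(i,[536,-261,124]))
cv2.imwrite('pics/w6c.png',cv2.resize(im[40:280,170:490],None,fx=2.5,fy=2.5,interpolation=cv2.INTER_CUBIC))"
```

```text
[ 534.77722906 -259.43982102  229.39890277] [[-0.26  0.96 -0.  ]
 [ 0.96  0.26  0.  ]
 [ 0.   -0.   -1.  ]]
[326.8977314  171.58826213] [326.95272217 198.96195726]
```

View pics/w6c.png

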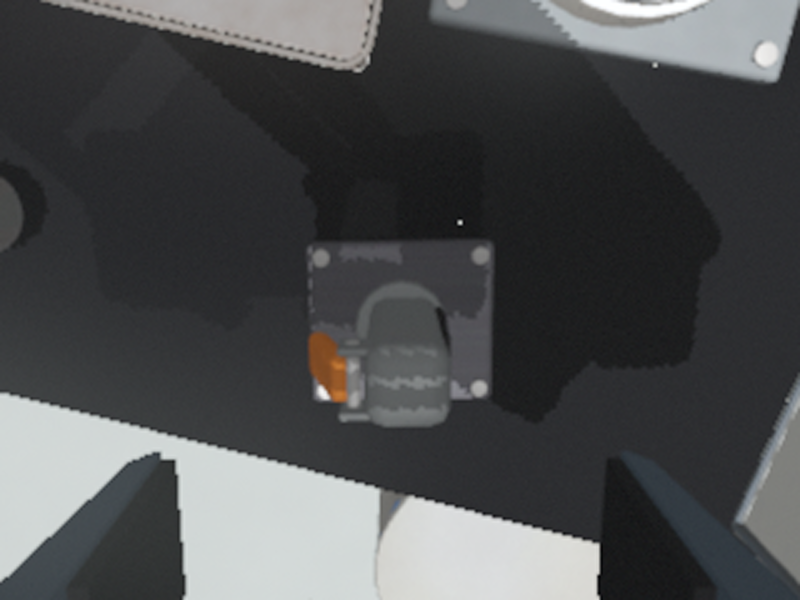

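```bash
python3 -c "
from h import *
import pickle
i=pickle.load(open('w6.pkl','rb'))
P=onz(i,(330.2,168.4),12);T=onz(i,(333.2,195.2),124);print(P,T)
a=np.radians(14.7);x=np.array([np.cos(a),np.sin(a),0]);print(T-6*x)
for u in(366,449):print(onz(i,(170+u/2.5,195.2),124)@x-T@x)
for k in((316,370),(342,372)):print((onz(i,(170+k[0]/2.5,40+k[1]/2.5),100)-T)@x)
to([T[0]-6*x[0],T[1]-6*x[1],66],None)"
```

```text
[ 538.6918839  -256.37768933   12.        ] [ 540.19948104 -256.43552492  124.        ]
[ 534.39587452 -257.95807259  124.        ]
-14.127153358595649
13.788254991061251
-32.99375154864246
-23.5502167289472
dp [0.06 0.   6.55] spin None j6 -0.76
```

>>> play_rows([
  [0.06, 0, 1],
  [0.06, 0, 2.4],
  [0.06, 0, 3.8],
  [0.06, 0, 5.2],
  [0.06, 0, 6.2],
  [0.06, 0, 6.5],
  [0.06, 0, 6.5],
  [0.06, 0, 6.5],
], spin=[0, 0, 0, 0, 0, 0, 0, 0])

```text
time_s: 10.05
eef_pos: [535.2, -258.4, 68.9]
orientation: [0.0, 0.608, 0.794, 0.0]
contact_force: [-0.3, 0.2, -0.0]
grip_width: 91.2
grip_force: 0.0
```

>>> play_rows([
  [0, 0, 0],
  [0, 0, 0],
  [0, 0, 0],
  [0, 0, 0],
  [0, 0, 0],
  [0, 0, 0],
  [0, 0, 0],
], spin=[0, 0, 0, 0, 0, 0, 0], hand=-1)

```text
time_s: 10.63
eef_pos: [534.1, -258.0, 67.9]
orientation: [-0.001, 0.608, 0.794, -0.0]
contact_force: [-5.1, -1.9, -2.6]
grip_width: 47.6
grip_force: 2.8
```

>>> play_rows([
  [0, 0, 0],
  [0, 0, 0],
  [0, 0, 0],
  [0, 0, 0],
  [0, 0, 0],
  [0, 0, 0],
], spin=[0, 0, 0, 0, 0, 0])

```text
time_s: 11.13
eef_pos: [533.9, -258.0, 67.7]
orientation: [-0.001, 0.608, 0.794, -0.0]
contact_force: [-6.9, -0.8, -2.5]
grip_width: 42.1
grip_force: 30.0
```

>>> play_rows([
  [0, 0, 0],
  [0, 0, 0],
  [0, 0, 0],
  [0, 0, 0],
  [0, 0, 0],
  [0, 0, 0],
  [0, 0, 0],
  [0, 0, 0],
], spin=[0, 0, 0, 0, 0, 0, 0, 0], hand=1.0)

```text
time_s: 11.8
eef_pos: [535.0, -258.2, 68.2]
orientation: [0.0, 0.608, 0.794, 0.0]
contact_force: [0.3, -0.6, 0.0]
grip_width: 90.3
grip_force: 0.0
```

>>> play_rows([
  [0, 0, -1],
  [0, 0, -2.5],
  [0, 0, -4],
  [0, 0, -5.5],
  [0, 0, -7],
  [0, 0, -8.3],
  [0, 0, -8.3],
  [0, 0, -8.3],
], spin=[0, 0, 0, 0, 0, 0, 0, 0])

```text
time_s: 12.47
eef_pos: [535.7, -258.6, 277.7]
orientation: [0.002, 0.608, 0.794, 0.0]
contact_force: [-0.2, 0.0, -0.7]
grip_width: 91.3
grip_force: 0.0
```

```bash
python3 -c "
from h import *
to([480,60,270],94.5);to([480,-90,270],94.5)"
```

```text
dp [12.89  1.16  0.28] spin -13.235573271525917 j6 -0.75
dp [ 7.09 -0.4   0.29] spin -13.235573271525917 j6 -0.75
```

>>> play_rows([
  [0.5, 0.1, 0.2],
  [1.5, 0.2, 0.2],
  [3, 0.3, 0.2],
  [4.5, 0.5, 0.2],
  [6, 0.6, 0.2],
  [7.5, 0.8, 0.2],
  [9, 0.9, 0.2],
  [10.5, 1, 0.2],
  [11.7, 1.1, 0.2],
  [12.9, 1.2, 0.2],
], spin=[-1.1, -2.2, -3.3, -4.4, -5.5, -6.6, -7.7, -8.8, -9.9, -11], hand=0.1)

```text
time_s: 13.3
eef_pos: [478.6, 62.6, 269.2]
orientation: [-0.001, 0.075, 0.997, -0.0]
contact_force: [0.7, 0.2, 0.2]
grip_width: 50.1
grip_force: 0.0
```

>>> play_rows([
  [0, 0, 0],
  [0, 0, 0],
  [0, 0, 0],
  [0, 0, 0],
], spin=[-1.1, -2.2, -2.2, -2.2])

```text
time_s: 13.63
eef_pos: [479.4, 61.0, 269.6]
orientation: [-0.001, -0.036, 0.999, -0.0]
contact_force: [0.5, 1.0, -0.4]
grip_width: 49.8
grip_force: 0.0
```

```bash
python3 -c "
from h import *
import pickle
p,R,s=pose();print(p,R.round(2));i=env.camera_info('wrist');im=env.camera('wrist');cv2.imwrite('pics/w7.png',im)
pickle.dump(i,open('w7.pkl','wb'));print(proj(i,[579,133.5,150]),proj(i,[566,92.6,118]))
cv2.imwrite('pics/w7c.png',cv2.resize(im[100:300,230:490],None,fx=3,fy=3,interpolation=cv2.INTER_CUBIC))"
```

```text
[479.41184657  60.96817662 269.59129757] [[-1.   -0.07 -0.  ]
 [-0.07  1.   -0.  ]
 [ 0.    0.   -1.  ]]
[393.47343915 296.32201328] [350.32097336 265.92197278]
```

View pics/w7c.png

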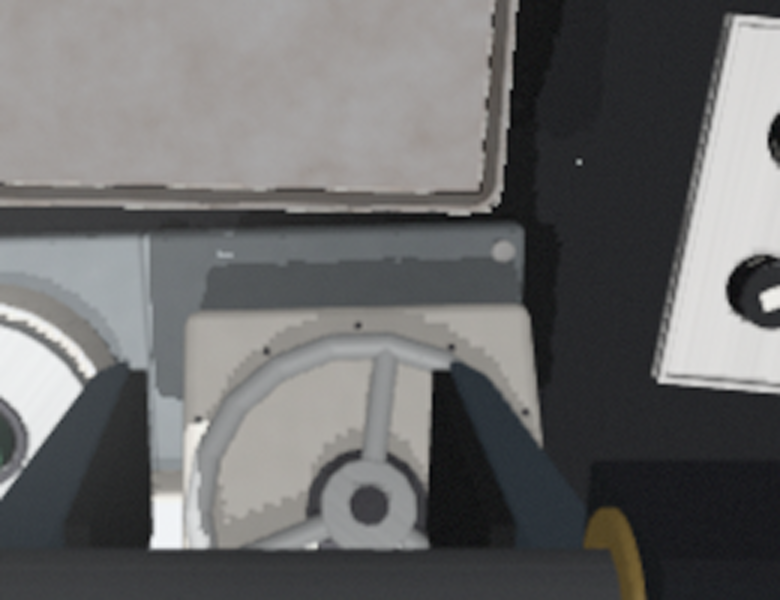

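>>> play_rows([
  [-1, 0.8, 0],
  [-2, 1.7, 0],
  [-3.2, 2.5, 0],
  [-3.2, 2.5, 0],
  [-3.2, 2.5, 0],
  [-3.2, 2.5, 0],
], spin=[0, 0, 0, 0, 0, 0])

```text
time_s: 14.18
eef_pos: [554.5, 128.7, 269.9]
orientation: [-0.001, -0.036, 0.999, -0.0]
contact_force: [0.1, -0.0, 0.4]
grip_width: 50.4
grip_force: 0.0
```

```bash
python3 -c "
from h import *
import pickle
np.set_printoptions(precision=1,suppress=True)
p,R,s=pose();print(p,np.degrees(np.arctan2(R[1,1],R[0,1])));i=env.camera_info('wrist');im=env.camera('wrist');cv2.imwrite('pics/w8.png',im)
pickle.dump(i,open('w8.pkl','wb'));u=proj(i,[579,134,150]);print(u,proj(i,[566,93,118]),proj(i,[500,157,14]))
g=cv2.cvtColor(im,cv2.COLOR_BGR2GRAY);x,y=u.astype(int);sub=g[y-60:y+61:4,x-60:x+61:4];print(x,y)
for r in sub:print(' '.join('%3d'%v for v in r))
j=pickle.load(open('w7.pkl','rb'))
F=onz(j,(404.3,174.7),14);L=onz(j,(230,100+237/3),14);N=np.array([580.4,-59,58]);print('corner',F,'front edge yaw',np.degrees(np.arctan2(F[1]-L[1],F[0]-L[0]))-90)
d=F-N;yaw=np.arctan2(d[1],d[0])-np.arctan2(230,-72);print('yaw',np.degrees(yaw),np.hypot(*d[:2]),np.hypot(72,230))
"
```

```text
[554.5 128.7 269.9] 94.14853680900092
[329.8 218.5] [288.7 192.1] [352.3 121.4]
329 218
225 219 211 211 211 211 203 115 115 131 131 130 130 131 127 106 115 112 116 130 128 122  60  25  25  26  23  22  22  25  23
225 225 211 212 211 211 188 116 106 132 131 130 130 132 130 130 104 114 119 125 131 124  60  25  23  21  22  24  23  24  21
225 223 215 212 210 226 131 116 108 151 132 130 131 131 131 141 154 107 113 104 115 147  58  24  22  23  20  23  21  22  25
225 225 211 212 225 225 120 118 120 156 131 130 129 132 131 149 154 143 111 112 101 134  64  23  24  23  24  23  23  22  22
226 227 226 227 221 210 134 132 132 138 156 155 155 156 157 157 156 130 121 138 129 126  71  16  20  22  24  25  24  22  22
158 160 226 212 164  93 137 126 118 131 143 156 155 155 156 152 131 131 131 132 133 114  78  21  19  22  22  25  22  20  21
157 158 117 137 203 202 137 135  93  65 132 156 155 155 156 149 131 132 131 117 135 112  85  19  21  20  20  23  21  21  20
158 151 103 138 179 132 133 137 135  98  73 137 155 155 156 131 133 131 131 106 136 123  90  18  19  23  23  20  20  22  19
158  76 139 137  95 
[... 2251 characters left out ...]
 133 133 133 133 133 133 134 134 134 133 135 136 130  90  36  34  13  19  17  15  19
 33  28  29 113 132  77  60 132 132 133 132 132 132 132 132 132 135 134 134 133 134 134 131  95  35  33  16  19  18  17  19
 32  31  30 105 123  52  51 133 132 133 132 133 134 132 131 133 133 135 133 133 134 134 131 101  34  35  20  16  18  15  17
 28  28  28  95 121  52  53 132 132 132 132 130 132 132 132 132 132 134 133 132 132 133 131  89  33  34  16  20  18  15  19
 31  25  24 103 122  48  46 128 126 127 126 125 123 124 125 124 123 123 121 121 121 120 115  35  36  33  14  18  19  20  18
corner [486.4 161.5  14. ] front edge yaw 5.501351377513529
yaw 5.704452160994637 239.71875993247122 241.00622398602076
```

```bash
cat > fit.py <<'E'
from h import *
import pickle
from scipy.optimize import least_squares
np.set_printoptions(precision=2,suppress=True)
def centroid(im,box,thr):
    x0,y0,x1,y1=box;g=cv2.cvtColor(im,cv2.COLOR_BGR2GRAY)[y0:y1,x0:x1]
    n,l,st,c=cv2.connectedComponentsWithStats((g<thr).astype(np.uint8));k=1+np.argmax(st[1:,4]);print(st[k],c[k]+[x0,y0]);return c[k]+[x0,y0]
w7,w8=[pickle.load(open(f'w{k}.pkl','rb')) for k in(7,8)]
im8=cv2.imread('pics/w8.png')
k8=centroid(im8,(312,198,350,240),60);h8=centroid(im8,(281,184,300,204),85)
kt=centroid(cv2.imread('pics/top0.png'),(281,170,291,188),80)
h7=np.array((353,268));ks=np.array((309.1,192.8))
N=np.array([580.4,-59,0]);F=np.array([486.4,161.5,0])
yaw=np.radians(5.6);Rs=Rn.from_euler('z',yaw).as_matrix()
O=((N-Rs@[-20,-85,0])+(F-Rs@[-92,145,0]))/2;print('origin',O,N-Rs@[-20,-85,0])
n=np.array([-.574,0,.819]);u=np.array([.819,0,.574]);e=np.array([0,-1.,0])
def W(C,t,r=0,th=0):return O+Rs@(np.array([C[0],C[2],C[1]])+n*t+r*(np.cos(th)*u+np.sin(th)*e))
def knob(cam,C,th):
    P=[]
    for t in(7,44):
        for a in np.linspace(0,6.28,25):
            P.append(proj(cam,W(C,t,52,th)+Rs@(11*(np.cos(a)*u+np.sin(a)*e))))
    M=cv2.moments(cv2.convexHull(np.float32(P)));return np.array([M['m10'],M['m01']])/M['m00']
cams={k:env.camera_info(k) for k in('top','scene')}
def res(x):
    C=(x[0],x[1],x[4]);th=x[2]
    return np.r_[knob(w8,C,th)-k8,proj(w8,W(C,x[3]))-h8,proj(w7,W(C,x[3]))-h7,(knob(cams['top'],C,th)-kt),(knob(cams['scene'],C,th)-ks),(x[3]-10)/10,(x[4]-70)/2]
s=least_squares(res,[-20,113,-.9,10,70]);x=s.x;print(x,s.fun)
if __name__=='__main__':
    C=(x[0],x[1],x[4])
    for t in(26,36,44):print(t,W(C,t,52,x[2]))
    print('yaw',np.degrees(yaw),'C',W(C,0))
E
python3 fit.py
```

```text
[  9   8  24  30 600] [332.63 220.16]
[  3   4  14  13 108] [291.09 193.44]
[ 3  5  4  8 30] [285.6 178.5]
origin [592.06  26.86   0.  ] [592.01  27.55   0.  ]
[ -9.85 107.76  -0.88  14.92  71.06] [ 0.88  1.66  0.26  0.24  0.43 -0.29 -0.5  -1.13 -0.13 -0.46  0.49  0.53]
26 [583.53 137.73 148.04]
36 [577.82 137.17 156.23]
44 [573.25 136.72 162.79]
yaw 5.6 C [575.33  96.62 107.76]
```

>>> play_rows([
  [0, 0, -1.4],
  [0, 0, -2.8],
  [0, -0.5, -4.2],
  [-0.8, -1, -4.8],
  [-1.7, -1.3, -4.8],
  [-1.7, -1.3, -4.8],
  [-1.7, -1.3, -4.8],
  [-1.7, -1.3, -4.8],
], spin=[-0.24, -0.24, -0.24, -0.24, -0.24, -0.24, -0.24, -0.24])

```text
time_s: 14.9
eef_pos: [598.8, 99.5, 390.2]
orientation: [-0.001, -0.049, 0.999, -0.0]
contact_force: [0.3, -0.3, 0.0]
grip_width: 50.8
grip_force: 0.0
```

```bash
python3 - <<'E'
from fit import *
p,R,st=pose();print(p,np.degrees(np.arctan2(R[1,1],R[0,1])));i=env.camera_info('wrist');im=env.camera('wrist');cv2.imwrite('pics/w9.png',im);pickle.dump(i,open('w9.pkl','wb'))
P=lambda x,y,z:proj(i,O+Rs@np.array([x,y,z]))
print('readout top front L,R',P(32,127,290),P(32,13,290),'bottom',P(32,127,215),'readout pts',P(32,70,290))
print('knob',knob(i,(x[0],x[1],x[4]),x[2]),'hub',proj(i,W((x[0],x[1],x[4]),15)))
g=cv2.cvtColor(im,cv2.COLOR_BGR2GRAY)
c=P(32,90,290).astype(int);print(c)
print(g[c[1]-40:c[1]+30:2,c[0]-20:c[0]+41:20])
k=knob(i,(x[0],x[1],x[4]),x[2]).astype(int);print(k)
for r in g[k[1]-24:k[1]+25:3,k[0]-27:k[0]+28:3]:print(*r)
E
```

```text
[  9   8  24  30 600] [332.63 220.16]
[  3   4  14  13 108] [291.09 193.44]
[ 3  5  4  8 30] [285.6 178.5]
origin [592.06  26.86   0.  ] [592.01  27.55   0.  ]
[ -9.85 107.76  -0.88  14.92  71.06] [ 0.88  1.66  0.26  0.24  0.43 -0.29 -0.5  -1.13 -0.13 -0.46  0.49  0.53]
[598.83  99.51 390.16] 95.6418708783796
readout top front L,R [391.64 218.93] [256.22 218.88] bottom [378.55 194.79] readout pts [323.93 218.9 ]
knob [358.65 155.87] hub [325.57 136.62]
[347 218]
[[117 151 180  27]
 [121 108 138  24]
 [127 129 138  25]
 [113 139 138  23]
 [128 138 140  23]
 [139 139 139  23]
 [ 69 138 140  22]
 [ 58 138 138  24]
 [ 55 138 138  22]
 [ 57 131 131  24]
 [ 63  61  61  24]
 [ 53  51  48  23]
 [ 76  74  65  22]
 [ 75  75  74  21]
 [ 77  76  76  25]
 [ 77  76  76  25]
 [ 76  75  75  22]
 [ 76  76  76  23]
 [ 83  81  79  27]
 [ 31  25  18  51]
 [ 70  66  67  62]
 [ 80  84  82  74]
 [ 95  94  94  68]
 [100  99  98  48]
 [105 102 103  46]
 [105 104 103  48]
 [105 103 104  47]
 [105 102 105  46]
 [104 104 104  45]
 [103 104 102  45]
 [104 103 102  42]
 [103 102 103  32]
 [102 103 102  24]
 [103 
[... 509 characters left out ...]
 35 24 26 27
68 65 120 146 147 131 107 29 28 31 27 25 24 141 129 51 21 24 22
58 84 139 129 141 149 86 31 30 29 26 25 61 140 125 52 23 26 24
133 138 139 138 131 127 76 29 30 27 26 23 109 124 134 70 21 24 25
137 138 139 138 135 136 91 27 28 28 26 21 113 133 134 82 21 27 26
138 139 140 139 137 135 122 31 25 27 23 79 113 137 135 96 21 25 26
139 139 139 138 136 136 136 51 69 86 108 111 138 134 115 102 22 23 25
139 138 138 138 137 138 134 116 118 119 110 131 138 138 135 106 26 23 25
137 138 138 138 136 119 114 118 118 110 139 139 139 139 137 111 23 25 23
137 138 127 113 115 121 124 115 111 137 188 189 174 140 138 113 22 22 22
116 157 169 163 123 115 163 141 139 138 136 139 137 138 138 118 22 24 25
```

```bash
cat >> fit.py <<'E'
w9=pickle.load(open('w9.pkl','rb'));im9=cv2.imread('pics/w9.png')
k9=centroid(im9,(340,135,376,176),60);h9=centroid(im9,(316,127,338,148),90)
def res2(x):
    C=(x[0],x[1],x[4]);return np.r_[res(x),knob(w9,C,x[2])-k9,proj(w9,W(C,x[3]))-h9,(x[1]-112)/3]
x=least_squares(res2,x).x
E
python3 - <<'E'
from fit import *
C=(x[0],x[1],x[4]);print('fit',x,res2(x))
print('C',W(C,0),'theta',x[2]);
for a in(3.9,4.19,4.5):print('spoke',a,proj(w7,W(C,0,50,x[2]+a)),proj(w7,W(C,0,25,x[2]+a)))
print('rim',[proj(w7,W(C,5,65,b)) for b in(3.14,4.71)])
E
```

```text
[  9   8  24  30 600] [332.63 220.16]
[  3   4  14  13 108] [291.09 193.44]
[ 3  5  4  8 30] [285.6 178.5]
origin [592.06  26.86   0.  ] [592.01  27.55   0.  ]
[ -9.85 107.76  -0.88  14.92  71.06] [ 0.88  1.66  0.26  0.24  0.43 -0.29 -0.5  -1.13 -0.13 -0.46  0.49  0.53]
[ 10   6  19  27 402] [358.36 153.51]
[ 4  5 11 10 82] [324.88 136.63]
fit [ -9.85 107.76  -0.88  14.92  71.06] [ 0.88  1.66  0.26  0.24  0.43 -0.29 -0.5  -1.13 -0.13 -0.46  0.49  0.53
  0.29  2.36  0.69  0.02 -1.41]
C [575.33  96.62 107.76] theta -0.8810442263257735
spoke 3.9 [345.12 225.  ] [348.78 246.77]
spoke 4.19 [357.95 224.96] [355.33 246.76]
spoke 4.5 [371.23 228.86] [362.09 248.8 ]
rim [array([350.07, 210.52]), array([413.9 , 267.29])]
```

```bash
sed -i 's/least_squares(res2,x)/least_squares(res2,x,diff_step=3e-3)/; s/least_squares(res,\[\(.*\)\])/least_squares(res,[\1],diff_step=3e-3)/' fit.py; python3 - <<'E'
from fit import *
C=(x[0],x[1],x[4]);print('fit',x,res2(x))
print('C',W(C,0),'theta',x[2])
for t in(26,36,44):print(t,W(C,t,52,x[2]))
print('spoke',proj(w7,W(C,0,50,x[2]+4.19)),'rim',[proj(w7,W(C,5,65,b)) for b in(3.14,4.71)])
E
```

```text
[  9   8  24  30 600] [332.63 220.16]
[  3   4  14  13 108] [291.09 193.44]
[ 3  5  4  8 30] [285.6 178.5]
origin [592.06  26.86   0.  ] [592.01  27.55   0.  ]
[-11.45 108.77  -0.89  10.98  70.35] [ 0.26  0.16 -0.22  0.3  -0.41 -0.71 -0.26 -0.57 -0.42 -0.46  0.1   0.17]
[ 10   6  19  27 402] [358.36 153.51]
[ 4  5 11 10 82] [324.88 136.63]
fit [-12.52 110.69  -0.88   9.84  70.31] [ 0.16 -0.14 -0.37  0.16 -0.37 -0.62 -0.24 -0.29 -0.65 -0.98 -0.02  0.16
  0.04  0.44  0.11  0.11 -0.44]
C [572.74  95.61 110.69] theta -0.8843097646258795
26 [580.83 136.82 150.9 ]
36 [575.11 136.26 159.09]
44 [570.54 135.81 165.64]
spoke [357.36 223.64] rim [array([349.56, 209.09]), array([413.98, 266.33])]
```

```bash
cat > wheel.py <<'E'
from h import *
np.set_printoptions(precision=2,suppress=True)
yaw=np.radians(5.6);Rs=Rn.from_euler('z',yaw).as_matrix();O=np.array([592.06,26.86,0]);C=np.array([-12.5,70.3,110.7])
n=np.array([-.574,0,.819]);u=np.array([.819,0,.574]);e=np.array([0,-1.,0])
pt=lambda r,b,t=0:C+r*(np.cos(np.radians(b))*u+np.sin(np.radians(b))*e)+n*t
spoke=lambda b,r=31,d=4:pt(r,b)+[-16,-13.5,-d]
def dp(ts,p=None):
    q,R,s=pose();q=q if p is None else p;return np.array([R.T@(O+Rs@np.array(t)-q)/25 for t in ts]).round(2)
def yawerr():
    R=pose()[1];return (95.6-np.degrees(np.arctan2(R[1,1],R[0,1])))/-6
st=lambda:Rs.T@(pose()[0]-O)
E
python3 - <<'E'
from wheel import *
print(st(),yawerr());s=spoke(170)
print(s,dp([s+[0,0,230],s+[0,0,30],s]))
E
```

```text
[ 13.79  71.9  390.19] 0.012981813882402568
[-53.5   51.42  89.18] [[ 2.69 -0.82  2.84]
 [ 2.68 -0.82 10.84]
 [ 2.68 -0.82 12.04]]
```

>>> play_rows([
  [1.3, -0.4, 0],
  [2.7, -0.8, 0.3],
  [2.7, -0.8, 1.5],
  [2.7, -0.8, 3],
  [2.7, -0.8, 4.5],
  [2.7, -0.8, 6],
  [2.7, -0.8, 7.5],
  [2.7, -0.8, 9],
  [2.7, -0.8, 9.8],
  [2.7, -0.8, 9.8],
], spin=[0, 0, 0, 0, 0, 0, 0, 0, 0, 0], hand=-1)

```text
time_s: 15.78
eef_pos: [531.1, 73.3, 141.5]
orientation: [-0.004, -0.05, 0.999, -0.0]
contact_force: [-0.8, -0.1, -0.4]
grip_width: 0.3
grip_force: 0.0
```

```bash
python3 - <<'E'
from wheel import *
print(st(),yawerr(),pose()[2]['grip_width']);s=spoke(170)
print(s,dp([s+[0,0,20],s]));print(dp([spoke(b) for b in range(170,275,5)],O+Rs@s))
E
```

```text
[-56.19  52.16 141.48] 0.020463512605803185 0.32107463699873984
[-53.5   51.42  89.18] [[-0.12 -0.03  1.29]
 [-0.12 -0.03  2.09]]
[[ 0.    0.    0.  ]
 [ 0.01  0.11  0.01]
 [ 0.01  0.22  0.01]
 [ 0.01  0.32  0.01]
 [-0.    0.43  0.  ]
 [-0.02  0.54 -0.01]
 [-0.05  0.64 -0.03]
 [-0.08  0.74 -0.06]
 [-0.12  0.84 -0.09]
 [-0.17  0.93 -0.12]
 [-0.22  1.01 -0.16]
 [-0.28  1.09 -0.2 ]
 [-0.35  1.16 -0.25]
 [-0.42  1.23 -0.3 ]
 [-0.49  1.29 -0.35]
 [-0.57  1.34 -0.4 ]
 [-0.65  1.38 -0.46]
 [-0.74  1.41 -0.52]
 [-0.82  1.43 -0.58]
 [-0.91  1.45 -0.65]
 [-1.    1.45 -0.71]]
```

>>> play_rows([
  [-0.1, 0, 0.5],
  [-0.1, 0, 1.0],
  [-0.1, 0, 1.5],
  [-0.1, 0, 1.8],
  [-0.1, 0, 1.95],
  [-0.1, 0, 2.05],
  [-0.1, 0, 2.05],
], spin=[0, 0, 0, 0, 0, 0, 0])

```text
time_s: 16.37
eef_pos: [537.1, 73.7, 94.3]
orientation: [-0.0, -0.05, 0.999, -0.0]
contact_force: [-0.7, 0.8, 0.4]
grip_width: 0.6
grip_force: 0.0
```

```bash
python3 - <<'E'
from wheel import *
print(st(),spoke(170),pose()[2]['contact_force'])
E
```

```text
[-50.09  51.94  94.26] [-53.5   51.42  89.18] [-0.71  0.8   0.4 ]
```

>>> play_rows([
  [0.12, 0, 0.1],
  [0.13, 0, 0.2],
  [0.14, 0.11, 0.21],
  [0.14, 0.22, 0.21],
  [0.14, 0.32, 0.21],
  [0.13, 0.43, 0.2],
  [0.11, 0.54, 0.19],
  [0.08, 0.64, 0.17],
  [0.05, 0.74, 0.14],
  [0.01, 0.84, 0.11],
], spin=[0, 0, 0, 0, 0, 0, 0, 0, 0, 0])

```text
time_s: 17.2
eef_pos: [534.6, 94.7, 91.6]
orientation: [-0.0, -0.05, 0.999, -0.0]
contact_force: [-1.2, -3.1, -1.4]
grip_width: 0.3
grip_force: 2.0
```

```bash
cat >> wheel.py <<'E'
import importlib
def theta():
    """handle angle from the top camera: knob silhouette fit"""
E
python3 - <<'E'
from wheel import *
print(st(),spoke(210),pose()[2]['contact_force'])
g=cv2.cvtColor(env.camera('top'),cv2.COLOR_BGR2GRAY);cv2.imwrite('pics/t10.png',g)
def k(th):
    return proj('top',O+Rs@pt(52,th,30))
for a in(-51,-30,-10,0,20):print(a,k(a))
for r in g[164:196:1,278:318]:print(*['%3d'%v for v in r])
E
```

```text
[-50.6   73.14  91.62] [-50.49  72.3   91.29] [-1.16 -3.09 -1.36]
-51 [285.32 178.97]
-30 [289.75 174.68]
-10 [295.39 172.12]
0 [298.5  171.52]
20 [304.82 171.76]
160 157 160 165 173 172 173 172 182 201 221 230 231 224 203 187 182 191 214 226 229 225 225 228 232 234 234 233 232 232 234 235 239 243 247 248 250 252 252 253
229 229 232 233 234 234 233 232 234 238 241 241 237 231 222 215 216 221 230 234 237 238 238 239 239 239 237 236 229 222 212 209 217 230 240 245 248 251 252 252
244 245 247 246 246 246 245 245 245 243 239 235 228 230 227 230 233 232 231 229 227 229 230 232 232 229 230 228 220 202 172 156 165 191 219 232 243 248 249 248
246 247 247 246 247 247 247 246 243 237 230 223 218 222 222 219 223 227 227 220 212 212 219 219 211 204 201 206 195 168 142 131 133 150 175 198 220 228 227 217
246 247 247 247 247 247 246 243 235 225 220 211 191 174 166 162 180 211 230 228 222 219 218 218 198 180 177 188 174 152 132 125 128 127 135 139 153 161 156 144
245 247 247 247 247 244 242 234 230 220 211 184 144 107  92  93 133 187 220 214 202 191 190 185 170 156 158 162 157 138 127 121 114 112 1
[... 3482 characters left out ...]
 143 144 142 142 141 138 138 140 137 136 131 117  97  88  93
 80 100 129 143 144 147 147 149 144 147 144 144 147 147 144 145 141 142 142 143 142 141 140 138 138 139 135 134 132 134 133 133 130 131 133 126 116  99  88  92
 75  94 125 138 145 145 145 145 143 143 140 140 141 142 142 138 138 138 138 135 135 132 134 131 131 131 131 130 130 129 128 128 127 127 124 124 111  92  82  89
 76  88 114 135 144 139 140 141 139 138 134 133 134 135 133 131 133 134 131 130 133 129 127 128 122 128 126 126 124 122 121 115 115 116 119 113 106  88  81  84
 71  88 109 130 134 135 134 134 136 135 132 130 129 129 126 128 127 126 123 126 122 121 119 117 113 113 114 111 113 111 104  97  95  97 102 102 102  88  81  84
```

>>> play_rows([
  [-0.05, 0.09, -0.03],
  [-0.1, 0.17, -0.07],
  [-0.16, 0.25, -0.11],
  [-0.23, 0.32, -0.16],
  [-0.3, 0.39, -0.21],
  [-0.37, 0.45, -0.26],
  [-0.45, 0.5, -0.31],
  [-0.53, 0.54, -0.37],
  [-0.62, 0.57, -0.43],
  [-0.7, 0.59, -0.49],
], spin=[0, 0, 0, 0, 0, 0, 0, 0, 0, 0])

```text
time_s: 18.08
eef_pos: [540.5, 110.8, 99.0]
orientation: [-0.011, -0.049, 0.999, -0.0]
contact_force: [-41.3, 8.0, -18.0]
grip_width: 0.2
grip_force: 20.1
```

>>> play_rows([
  [-0.08, 0.01, -0.05],
  [-0.17, 0.02, -0.11],
  [-0.25, 0.02, -0.17],
  [-0.33, 0.0, -0.24],
  [-0.33, 0, -0.24],
], spin=[0, 0, 0, 0, 0])

```text
time_s: 18.5
eef_pos: [543.8, 112.6, 103.3]
orientation: [-0.016, -0.049, 0.999, 0.001]
contact_force: [-66.4, 20.5, 8.8]
grip_width: 0.7
grip_force: 40.0
```

```bash
python3 - <<'E'
from wheel import *
print(st(),spoke(275),pose()[2]['contact_force'])
s=st();print(dp([s+[-30,-20,60],s+[-30,-20,130]]))
E
```

```text
[-39.7   90.06 103.28] [-26.29  87.68 108.25] [-66.44  20.54   8.84]
[[ 1.28 -0.79 -2.36]
 [ 1.37 -0.78 -5.16]]
```

>>> play_rows([
  [0.5, -0.2, 0],
  [0.9, -0.4, -0.3],
  [1.2, -0.6, -1],
  [1.3, -0.8, -2.2],
  [1.3, -0.8, -3.6],
  [1.3, -0.8, -5],
  [1.3, -0.8, -6],
  [1.3, -0.8, -6],
], spin=[0, 0, 0, 0, 0, 0, 0, 0])

```text
time_s: 19.17
eef_pos: [531.4, 89.3, 265.8]
orientation: [0.004, -0.05, 0.999, 0.001]
contact_force: [0.7, 0.4, 1.0]
grip_width: 0.3
grip_force: 0.0
```

```bash
cat > est.py <<'E'
from wheel import *
import sys
def shot():
    i={k:env.camera_info(k) for k in('top','scene','wrist')}
    return i,{k:env.camera(k) for k in i}
def kn(cam,th,ts=(7,44)):
    P=[proj(cam,O+Rs@(pt(52,th,t)+11*(np.cos(a)*u+np.sin(a)*e))) for t in ts for a in np.linspace(0,6.28,19)]
    return cv2.convexHull(np.float32(P))
def score(th,cam,g):
    """mean darkness inside knob silhouette minus ring around it"""
    m=np.zeros_like(g);cv2.fillPoly(m,[np.int32(np.round(kn(cam,th)*8))],255,shift=3)
    o=cv2.dilate(m,np.ones((5,5)))&~m
    return g[o>0].mean()-g[m>0].mean() if m.any() and o.any() else -999, g[m>0].mean() if m.any() else 999
E
python3 - <<'E'
from est import *
print(st(),pose()[2]['contact_force'])
i,im=shot()
for k in im:
    g=cv2.cvtColor(im[k],cv2.COLOR_BGR2GRAY);cv2.imwrite(f'pics/b_{k}.png',im[k])
    r=[(th,*score(th,i[k],g)) for th in range(-60,60,4)]
    r.sort(key=lambda a:a[2]);print(k,np.array(r[:6]))
E
```

```text
[-54.28  68.03 265.78] [0.72 0.4  1.02]
top [[ -4.     5.49 102.43]
 [ -8.     6.02 102.91]
 [-12.     6.23 103.33]
 [  4.     4.35 103.5 ]
 [  8.     4.82 103.58]
 [  0.     3.05 103.61]]
scene [[28.   71.58 55.75]
 [24.   61.72 56.17]
 [32.   75.15 56.19]
 [20.   43.82 59.38]
 [36.   70.2  63.87]
 [16.   27.41 67.12]]
wrist [[-20.    11.85  29.48]
 [-24.    17.41  29.75]
 [-16.     2.07  31.29]
 [-12.     6.62  32.24]
 [ 16.     6.31  34.47]
 [ 20.     1.47  34.7 ]]
```

>>> play_rows([
  [0, 0, -1.5],
  [0, 0, -3],
  [-0.5, 0, -4.5],
  [-1.5, 0.1, -5],
  [-2.7, 0.1, -5],
  [-2.7, 0.1, -5],
  [-2.7, 0.1, -5],
  [-2.7, 0.1, -5],
], spin=[0, 0, 0, 0, 0, 0, 0, 0], hand=0.0)

```text
time_s: 19.98
eef_pos: [594.9, 97.8, 383.0]
orientation: [-0.001, -0.05, 0.999, -0.0]
contact_force: [-0.9, -0.5, 0.1]
grip_width: 45.6
grip_force: 0.0
```

```bash
cat >> est.py <<'E'
def report(lo=-60,hi=60,names=('scene','wrist'),tag='c'):
    i,im=shot();print(st())
    for k in names:
        g=cv2.cvtColor(im[k],cv2.COLOR_BGR2GRAY);cv2.imwrite(f'pics/{tag}_{k}.png',im[k])
        r=[(th,*score(th,i[k],g)) for th in range(lo,hi,3)]
        r.sort(key=lambda a:-a[1]);print(k,np.array(r[:5]).tolist())
    return i,im
E
python3 - <<'E'
from est import *
i,im=report()
g=cv2.cvtColor(im['wrist'],cv2.COLOR_BGR2GRAY)
for r in g[60:215:5,240:400:5]:print(*['%3d'%v for v in r])
E
```

```text
[  9.66  70.32 384.21]
scene [[33.0, 71.56063512361467, 62.6231884057971], [30.0, 70.41624040920716, 58.30434782608695], [27.0, 69.9090909090909, 55.765151515151516], [36.0, 66.25277067348678, 69.18840579710145], [39.0, 61.05860071301248, 73.93382352941177]]
wrist [[33.0, 79.94538293786415, 78.23005565862708], [36.0, 77.82931218990173, 86.35489833641405], [39.0, 60.80184926262524, 97.14990512333966], [30.0, 46.946811992668245, 82.00932835820896], [42.0, 43.25368819776715, 111.5094696969697]]
151 152 153 153 153 152 153 152 151 153 153 154 155 155 155 153 152 152 154 154 151 146 146 148 150  59 118  33  32  31  32  32
153 151 153 152 154 154 157 155 152 154 153 154 157 156 154 148 145 149 154 150 151 152 152 150 151 111  34  33  33  32  31  28
146 137 131 135 118 102 140 147 131 127 155 153 158 154 150 149 151 152 153 148 147 150 150 152 150  84  33  32  29  30  29  30
 65  65  63  64  65  65  64  63  63  63  62  60  62 103 119 112 110 150 145 140 131 135 134 129 103 119  33  32  31  30  30  31
 67  65  67  67  66  66  65  63  64  63  62  60  62  59  56  47  48  46  43  43  41  41  38
[... 2664 characters left out ...]
 121 119 125 125 115 117 140 138 138 138 139  27  24  24  21
221 237 237 230 230 230 230 221 166 168 143 140 140 140 140 124 119 112 110 125 139 139 139 127 140 139 140 140  26  24  24  24
187 237 237 227 229 228 230 203 165 166 143 141 140 140 140 138 140  56 135 140 138 140 138 140 140 137 140 140  23  21  23  23
 94 199 199 203 124 182 187 189 165 165 141 129 140 139 139 129 137  57 126 132 138 139 139 140 140 139 139 139  21  25  24  23
 69  68  67  67  61  59  62  77  75  75  73  82  69  67  67  76  63  65  63  76  64  62  61  61  66  60  59  59  48  24  24  22
 67  66  66  63  58  57  75  68  50  82  80  81  80  79  78  76  78  76  75  77  74  74  74  75  75  75  62  23  59  23  23  24
```

```bash
cat >> wheel.py <<'E'
def hold(th):
    a=pt(52,th,36);return np.array([a[0]-14,a[1],pt(52,th,38)[2]-19])
E
python3 - <<'E'
from wheel import *
s=hold(33.5);print(st(),s,yawerr());print(dp([[s[0],s[1],370],[s[0],s[1],s[2]+30],s]))
E
```

```text
[  9.66  70.32 384.21] [-11.65  41.6  147.71] 0.02050245395058899
[[ 0.85 -1.15  0.57]
 [ 0.85 -1.15  8.26]
 [ 0.84 -1.15  9.46]]
```

>>> play_rows([
  [0.6, -0.6, 0],
  [1.1, -1.15, 0],
  [1.1, -1.15, 1],
  [1.1, -1.15, 2.4],
  [1.1, -1.15, 3.8],
  [1.1, -1.15, 5.2],
  [1.1, -1.15, 6.4],
  [1.1, -1.15, 7],
  [1.1, -1.15, 7],
  [1.1, -1.15, 7],
], spin=[0, 0, 0, 0, 0, 0, 0, 0, 0, 0])

```text
time_s: 20.97
eef_pos: [570.5, 66.0, 210.1]
orientation: [-0.0, -0.05, 0.999, -0.0]
contact_force: [-0.1, -0.4, 0.3]
grip_width: 46.0
grip_force: 0.0
```

```bash
python3 - <<'E'
from wheel import *
s=hold(33.5);print(st(),s,yawerr());print(dp([s]),dp([hold(a) for a in np.arange(33.5,330,8)],O+Rs@s).tolist())
E
```

```text
[-17.66  41.08 210.06] [-11.65  41.6  147.71] 0.017064457431916463
[[-0.24  0.02  2.49]] [[0.0, 0.0, 0.0], [0.14, -0.23, 0.1], [0.31, -0.43, 0.22], [0.51, -0.61, 0.35], [0.71, -0.74, 0.5], [0.94, -0.84, 0.66], [1.17, -0.91, 0.82], [1.41, -0.93, 0.99], [1.64, -0.91, 1.15], [1.88, -0.85, 1.32], [2.1, -0.76, 1.47], [2.31, -0.62, 1.62], [2.5, -0.45, 1.76], [2.68, -0.25, 1.88], [2.82, -0.03, 1.98], [2.94, 0.23, 2.07], [3.03, 0.49, 2.13], [3.09, 0.77, 2.17], [3.12, 1.06, 2.19], [3.11, 1.35, 2.19], [3.07, 1.64, 2.16], [3.0, 1.92, 2.11], [2.9, 2.18, 2.04], [2.77, 2.42, 1.95], [2.61, 2.64, 1.83], [2.43, 2.82, 1.71], [2.23, 2.98, 1.57], [2.01, 3.1, 1.42], [1.78, 3.18, 1.26], [1.55, 3.22, 1.09], [1.31, 3.23, 0.92], [1.07, 3.19, 0.76], [0.85, 3.11, 0.6], [0.63, 2.99, 0.44], [0.43, 2.84, 0.3], [0.24, 2.66, 0.17], [0.08, 2.44, 0.06], [-0.05, 2.2, -0.03]]
```

Descend and grip.

>>> play_rows([
  [-0.1, 0, 0.6],
  [-0.2, 0, 1.2],
  [-0.2, 0.02, 1.8],
  [-0.2, 0.02, 2.3],
  [-0.2, 0.02, 2.5],
  [-0.2, 0.02, 2.5],
], spin=[0, 0, 0, 0, 0, 0])

```text
time_s: 21.47
eef_pos: [575.8, 67.4, 147.4]
orientation: [-0.0, -0.05, 0.999, -0.0]
contact_force: [-0.1, -0.1, 0.2]
grip_width: 45.9
grip_force: 0.0
```

>>> play_rows([
  [0, 0, 0],
  [0, 0, 0],
  [0, 0, 0],
  [0, 0, 0],
  [0, 0, 0],
], spin=[0, 0, 0, 0, 0], hand=-1)

```text
time_s: 21.88
eef_pos: [576.4, 67.4, 148.1]
orientation: [0.001, -0.05, 0.999, -0.0]
contact_force: [0.4, -1.1, 5.9]
grip_width: 20.6
grip_force: 30.0
```

```bash
python3 - <<'E'
from wheel import *
print(st(),hold(33.5),pose()[2]['contact_force'])
E
```

```text
[-11.61  41.91 148.14] [-11.65  41.6  147.71] [ 0.43 -1.09  5.86]
```

>>> play_rows([
  [0.07, -0.12, 0.05],
  [0.14, -0.23, 0.1],
  [0.31, -0.43, 0.22],
  [0.51, -0.61, 0.35],
  [0.71, -0.74, 0.5],
  [0.94, -0.84, 0.66],
  [1.17, -0.91, 0.82],
  [1.41, -0.93, 0.99],
  [1.64, -0.91, 1.15],
  [1.64, -0.91, 1.15],
], spin=[0, 0, 0, 0, 0, 0, 0, 0, 0, 0])

```text
time_s: 22.72
eef_pos: [535.9, 40.3, 118.1]
orientation: [-0.001, -0.05, 0.999, -0.0]
contact_force: [-4.7, -4.7, 2.0]
grip_width: 20.8
grip_force: 30.0
```

```bash
python3 - <<'E'
from wheel import *
print(st(),hold(97.5),pose()[2]['contact_force'],yawerr())
b=O+Rs@hold(97.5)
print(dp([hold(a) for a in np.arange(105.5,340,8)],b).tolist())
E
```

```text
[-54.58  18.9  118.13] [-52.72  18.74 118.93] [-4.72 -4.71  2.03] 0.01963045014982138
[[0.23, 0.06, 0.16], [0.46, 0.16, 0.32], [0.67, 0.29, 0.47], [0.86, 0.46, 0.61], [1.03, 0.66, 0.73], [1.18, 0.89, 0.83], [1.3, 1.14, 0.91], [1.39, 1.41, 0.98], [1.45, 1.69, 1.02], [1.47, 1.97, 1.04], [1.47, 2.26, 1.03], [1.43, 2.55, 1.01], [1.35, 2.83, 0.96], [1.25, 3.09, 0.88], [1.12, 3.33, 0.79], [0.96, 3.55, 0.68], [0.78, 3.74, 0.55], [0.58, 3.89, 0.41], [0.37, 4.01, 0.26], [0.14, 4.09, 0.1], [-0.1, 4.14, -0.06], [-0.33, 4.14, -0.23], [-0.57, 4.1, -0.4], [-0.8, 4.02, -0.56], [-1.02, 3.9, -0.71], [-1.22, 3.75, -0.85], [-1.4, 3.57, -0.98], [-1.56, 3.35, -1.09], [-1.69, 3.11, -1.19], [-1.8, 2.85, -1.26]]
```

>>> play_rows([
  [0.23, 0.06, 0.16],
  [0.46, 0.16, 0.32],
  [0.67, 0.29, 0.47],
  [0.86, 0.46, 0.61],
  [1.03, 0.66, 0.73],
  [1.18, 0.89, 0.83],
  [1.3, 1.14, 0.91],
  [1.39, 1.41, 0.98],
  [1.45, 1.69, 1.02],
  [1.47, 1.97, 1.04],
], spin=[0, 0, 0, 0, 0, 0, 0, 0, 0, 0])

```text
time_s: 23.55
eef_pos: [495.8, 86.3, 93.1]
orientation: [-0.0, -0.05, 0.999, -0.0]
contact_force: [-4.1, -1.5, 13.5]
grip_width: 20.3
grip_force: 30.0
```

>>> play_rows([
  [0, 0.29, -0.01],
  [-0.04, 0.58, -0.03],
  [-0.12, 0.86, -0.08],
  [-0.22, 1.12, -0.16],
  [-0.35, 1.36, -0.25],
  [-0.51, 1.58, -0.36],
  [-0.69, 1.77, -0.49],
  [-0.89, 1.92, -0.63],
  [-1.1, 2.04, -0.78],
  [-1.33, 2.12, -0.94],
], spin=[0, 0, 0, 0, 0, 0, 0, 0, 0, 0])

```text
time_s: 24.38
eef_pos: [523.7, 141.7, 116.4]
orientation: [-0.0, -0.05, 0.999, -0.001]
contact_force: [-2.4, -10.5, 3.9]
grip_width: 20.7
grip_force: 30.0
```

```bash
python3 - <<'E'
from wheel import *
print(st(),hold(257.5),pose()[2]['contact_force'],yawerr())
b=O+Rs@hold(257.5)
print(dp([hold(a) for a in (265.5,273.5,281.5,289.5,297.5,305.5,313.5,320,325,328,335)],b).tolist())
E
```

```text
[-56.86 120.99 116.43] [-56.38 121.07 116.36] [ -2.36 -10.5    3.85] 0.02358181010034599
[[-0.24, 0.04, -0.16], [-0.47, 0.04, -0.33], [-0.71, 0.01, -0.5], [-0.94, -0.07, -0.66], [-1.15, -0.19, -0.81], [-1.36, -0.34, -0.95], [-1.54, -0.53, -1.08], [-1.67, -0.7, -1.17], [-1.76, -0.84, -1.24], [-1.81, -0.93, -1.27], [-1.91, -1.16, -1.34]]
```

>>> play_rows([
  [-0.24, 0.04, -0.16],
  [-0.47, 0.04, -0.33],
  [-0.71, 0.01, -0.5],
  [-0.94, -0.07, -0.66],
  [-1.15, -0.19, -0.81],
  [-1.36, -0.34, -0.95],
  [-1.54, -0.53, -1.08],
  [-1.67, -0.7, -1.17],
  [-1.72, -0.77, -1.2],
  [-1.72, -0.77, -1.2],
], spin=[0, 0, 0, 0, 0, 0, 0, 0, 0, 0])

```text
time_s: 25.22
eef_pos: [568.6, 126.8, 146.7]
orientation: [-0.0, -0.05, 0.999, -0.0]
contact_force: [-5.1, -2.7, 7.3]
grip_width: 20.5
grip_force: 30.0
```

>>> play_rows([
  [0, 0, 0],
  [0, 0, 0],
  [0, 0, 0],
], spin=[0, 0, 0], hand=-0.43)

```text
time_s: 25.47
eef_pos: [568.7, 127.3, 146.3]
orientation: [0.0, -0.05, 0.999, 0.0]
contact_force: [-0.2, -0.9, -0.6]
grip_width: 25.8
grip_force: 0.0
```

```bash
python3 - <<'E'
from wheel import *
print(st(),hold(322.5),pose()[2]['contact_force'],pose()[2]['grip_width'])
def w(a):
    h=hold(a);h[0]=min(h[0],-12.5);return h
print(dp([w(a) for a in (328,334,340,345,350,355,358,360)]).tolist())
E
```

```text
[-13.45 102.19 146.26] [-13.38 101.96 146.5 ] [-0.16 -0.88 -0.61] 25.756794083508563
[[-0.04, -0.17, -0.07], [-0.04, -0.36, -0.14], [-0.04, -0.56, -0.18], [-0.04, -0.74, -0.22], [-0.04, -0.91, -0.24], [-0.04, -1.09, -0.25], [-0.04, -1.2, -0.26], [-0.04, -1.28, -0.26]]
```

>>> play_rows([
  [-0.04, -0.17, -0.07],
  [-0.04, -0.36, -0.14],
  [-0.04, -0.56, -0.18],
  [-0.04, -0.74, -0.22],
  [-0.04, -0.91, -0.24],
  [-0.04, -1.09, -0.25],
  [-0.04, -1.2, -0.26],
  [-0.04, -1.3, -0.26],
  [-0.04, -1.3, -0.26],
], spin=[0, 0, 0, 0, 0, 0, 0, 0, 0])

```text
time_s: 26.22
eef_pos: [572.7, 94.5, 152.7]
orientation: [-0.0, -0.05, 0.999, -0.0]
contact_force: [-0.1, 0.4, 0.1]
grip_width: 26.0
grip_force: 0.1
```

```bash
python3 - <<'E'
from est import *
report(-40,30,('scene',),'d');print(pose()[2]['contact_force'])
E
```

```text
[-12.59  69.7  152.71]
scene [[-7.0, 15.757352941176471, 54.8235294117647], [-40.0, 14.190756302521002, 50.98571428571429], [-10.0, 14.179030501089322, 51.65185185185185], [-4.0, 14.10386710239652, 56.87407407407407], [-1.0, 12.204545454545453, 61.621212121212125]]
[-0.13 -0.1   0.11]
```

>>> play_rows([
  [0, 0.05, -0.6],
  [0.2, 0.05, -1.8],
  [0.4, 0.05, -3.2],
  [0.4, 0.05, -4.6],
  [0.4, 0.05, -6],
  [0.4, 0.05, -7.4],
  [0.4, 0.05, -8.8],
  [0, 0.05, -9.5],
  [-1, 0.05, -9.5],
  [-1, 0.05, -9.5],
], spin=[0, 0, 0, 0, 0, 0, 0, 0, 0, 0])

```text
time_s: 27.2
eef_pos: [600.2, 99.1, 391.8]
orientation: [0.002, -0.05, 0.999, 0.0]
contact_force: [-0.2, -0.1, -1.7]
grip_width: 26.1
grip_force: 0.0
```

```bash
python3 - <<'E'
from est import *
i,im=report(-45,46,tag='e')
for k in('scene','wrist'):
    g=cv2.cvtColor(im[k],cv2.COLOR_BGR2GRAY)
    r=[(th,round(score(th,i[k],g)[0],1)) for th in range(-14,15,1)];print(k,r)
from scipy.optimize import minimize_scalar
g=cv2.cvtColor(im['wrist'],cv2.COLOR_BGR2GRAY);c=kn(i['wrist'],0).reshape(-1,2);x0,y0=(c.min(0)-14).astype(int);x1,y1=(c.max(0)+14).astype(int)
print(x0,y0,c.mean(0));
for r in g[y0:y1:2,x0:x1:2]:print(*['%3d'%v for v in r])
print('mount',proj(i['wrist'],[580.4,-59,76]),proj('top',[580.4,-59,76]))
t=im['top'];u_,v_=proj('top',[580.4,-59,76]).astype(int);print(t[v_-6:v_+7:2,u_-6:u_+7:2].tolist())
E
```

```text
[ 11.88  71.15 389.49]
scene [[-3.0, 53.94164931760351, 48.70229007633588], [0.0, 49.58033158396947, 48.42748091603053], [-6.0, 47.077685421994886, 53.28260869565217], [3.0, 43.342689995706316, 53.605839416058394], [-9.0, 39.136909693454854, 58.936619718309856]]
wrist [[-3.0, 55.363756613756614, 55.54365079365079], [0.0, 48.508929878495096, 57.91699604743083], [-6.0, 32.231870831870836, 66.07722007722008], [3.0, 25.1105403348554, 69.95890410958904], [-9.0, 23.098574656700848, 75.51051625239006]]
scene [(-14, np.float64(8.5)), (-13, np.float64(20.1)), (-12, np.float64(23.7)), (-11, np.float64(26.1)), (-10, np.float64(32.9)), (-9, np.float64(39.1)), (-8, np.float64(39.7)), (-7, np.float64(45.4)), (-6, np.float64(47.1)), (-5, np.float64(46.9)), (-4, np.float64(50.2)), (-3, np.float64(53.9)), (-2, np.float64(52.4)), (-1, np.float64(52.2)), (0, np.float64(49.6)), (1, np.float64(46.0)), (2, np.float64(44.2)), (3, np.float64(43.3)), (4, np.float64(41.4)), (5, np.float64(35.3)), (6, np.float64(35.1)), (7, np.float64(33.7)), (8, np.float64(32.7)), (9, np.float64(27.0)), (10, np.float64(26.2))
[... 3780 characters left out ...]
 [241, 238, 237], [163, 161, 153], [157, 162, 142], [156, 161, 139], [186, 183, 176], [247, 245, 244]], [[250, 248, 248], [159, 157, 154], [118, 134, 104], [140, 174, 143], [143, 175, 142], [128, 144, 108], [187, 184, 177]], [[238, 236, 235], [114, 116, 103], [139, 169, 135], [204, 243, 239], [207, 244, 240], [139, 170, 132], [152, 161, 136]], [[233, 231, 229], [109, 109, 97], [119, 143, 102], [169, 215, 192], [191, 235, 229], [141, 171, 138], [149, 152, 132]], [[246, 245, 243], [137, 132, 131], [92, 104, 78], [113, 134, 95], [123, 148, 109], [125, 138, 109], [176, 171, 168]], [[253, 253, 253], [229, 226, 224], [135, 134, 129], [97, 99, 90], [100, 102, 92], [160, 156, 153], [242, 240, 239]]]
```

```bash
python3 -c "
from plant import env
print(env.get_state()['contact_force']);print(env.close_job())"
```

```text
[-0.31434973 -0.74673235 -1.3298952 ]
the job is handed in; nothing more can be done
None
```

I handed the job in with the green mount in the nest, the trigger squeezed and released, and the handle about 2° short of the red mark after a full clockwise turn (no verdict came back). From about -50° to +33° I pushed a wheel spoke with the shut fingers instead of the handle, because this interface keeps the tool upright and it would have struck the readout. During that push the wrist force reached about 70 N. I think the gripper body was pressing the handle, which would break the 40 N limit, but I couldn't confirm it.

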